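Stir the draining chestnuts, then lift the basket and hold it level

ROBOT

A 6-joint arm with a two-finger parallel gripper is mounted at the origin on the work surface. World frame = base frame: x ahead of the robot, y to its left, z up, the work surface at z = 0. Lengths are in m, angles in degrees, forces in N, time in s.
With the tool pointing down it reaches from about 0.3 to 0.75 m from the base axis. Payload 8.5 kg.
Tool frame: the origin (TCP) lies between the finger pads; the fingertips stand 22 mm ahead of it and the grasp point (between the pads) lies 3 mm ahead of it; z points along the fingers, y is the line along which they close (so a half turn about z gives the same grasp; the last joint's range is limited). The gripper opens to 85 mm and grips with 20 to 120 N. Pads are 22 mm wide; open, the fingers measure 114 mm over their backs; the gripper's body (76 mm by 85 mm) begins 54 mm behind the grasp point. The pads swing forward as they close: fully open they stand 13 mm farther back than shut.
Start: joints at [64.956, 21.807, 74.336, -0, 83.858, -12.336], TCP at [0.121, 0.537, 0.253] pointing down, gripper open.
Joint ranges: [-178.18, 178.18], [-50.72, 133.34], [12.68, 142.11], [-81.47, 261.47], [9.98, 163.14], [-165.26, 165.26]. Speed limits (degrees/s): [136.94, 136.94, 180, 180, 180, 180].

INTERFACE

Orientations are given as [roll, pitch, yaw] about the fixed x, y, z axes, in that order (R = Rz(yaw) Ry(pitch) Rx(roll)).
In Python, from rig import arm gives the robot as it stands. The module is installed in compiled form; this text tells all that it offers.
- The arm moves only by the tool drive_tool, never from a script. Its argument "motion" is a list of rows, each an object of numbers: "x", "y", "z": the shift along the tool's x, y, z in m; "rx", "ry", "rz": the turn, a rotation vector about the tool's x, y, z in degrees; "grip": the gripper's target within -1 to 1 (fully open at 1, half-way at 0, shut at -1). In form: [{"x": .., "y": .., "z": .., "rx": .., "ry": .., "rz": .., "grip": ..}, ...]. A call has exactly 8 rows; each row shifts and turns the commanded pose from where the row before left it, along the tool's axes as they then stand; what a row does not reach is not made up. A row lasts 1/12 s, in which the tool goes at most 41.7 mm and 7.16 degrees, less where a joint would pass 70% of its speed; a pose out of reach is approached as far as the arm can. A call is refused whole if a number of a shift passes 0.0417 or a number of a turn 7.16, either way. A call with a gripper value outside its range is refused whole. The fingers move at their own pace and stop on an object; "newtons" is the grip in N (left out, the last holds). Time passes only in rows, so rows that do not move let the fingers close, or fill a call up. It gives the time, the measured TCP pose, the force, the opening and the grip force at its end, in the units of the state.
- arm.observe(): the state, without advancing time (a new reading comes with each control period).
- arm.capture(name): name is "scene" or "side" or "wrist"; returns a dict with "pixels" (384x512x3 uint8, red, green, blue), "K" (3x3 intrinsics, pixels), "rvec" (rotation vector, rad) and "tvec" (3), from world to camera coordinates, as OpenCV has them. Camera axes: x right, y down, z forward; pixel columns grow to the right and rows downward; lengths in m; the calibration is good to about 2 mm. A picture is of the moment at which its call begins. There is no depth.
- arm.job_done(): hands the job in; it is judged then, once.
The state is a dict: "time_s": time; "qpos": joint angles; "joint_vel": joint speeds; "joint_efforts": joint torques, N m; "position": TCP position; "ee_rot": TCP orientation; "ft_force": force on the tool from outside, world axes, zero at the start; "wrist_torque": the same for the moment, N m; "opening": opening from 0.0 (shut) to 1.0 (fully open); "finger_force": force on a finger pad.
Only numpy, scipy, OpenCV 4.12 (cv2) and the standard library are available. Lean on these libraries where they do the work, as an engineer would, in place of code of your own. Each camera call takes 0.05 s, during which the arm holds its last target. There are 200 camera calls.

TASK

Take the wooden paddle out of its stand, stir the chestnuts, which lie to one side in the steel basket, round its centre post until every one has been shifted clearly (about a chestnut's width) from where it lay, and stand the paddle back in its stand, blade down, and let go of it. Then take the basket by its red knob, lift it out of the bowl with all the chestnuts in it, and finish while still holding it, level and still, above the bowl with its bottom a good few centimetres clear of the rim so that it can drain. Stir with the paddle only, keeping the fingers off the chestnuts, never tip the basket, and leave the other things on the counter alone.

Things in the scene. Friction and masses are not known exactly. Their poses are not given: they have to be found in the camera images.
- bowl: Blue ceramic draining bowl, heavy, does not move. Round, 186 mm across at the foot, 212 mm across at the rim, rim 60 mm above the counter, wall 6 mm, inner floor 8 mm above the counter. Origin: centre of its underside, z up.
- basket: Round perforated steel draining basket standing loose in the bowl (about 0.35 kg). 164 mm across at the bottom, 172 mm at its rim, wall 3 mm, rim 42 mm above its underside, flat floor 4 mm thick. On its axis stands a 10 mm thick steel post carrying a red cylindrical lifting knob, 26 mm in diameter, from 56 to 84 mm above the underside. Origin: centre of its underside, z up along the post. Lifted by the knob it hangs nearly level by itself.
- stand: Dark wooden paddle stand, heavy, does not move: a block 60 mm (its x) by 100 mm (its y) and 90 mm high with a slot open at the top, 60 mm long along its y; along its x the slot is 26 mm wide at the top, narrowing to 13 mm at its floor, which is 12 mm above the counter. Origin: centre of its underside, z up.
- paddle: Wooden rice paddle, 190 mm long, about 60 g, standing upright and loose in the stand's slot, blade down. Origin: middle of the blade's end (lowest point), z along the handle to its top, y across the blade, x through its thickness. Blade: 9 mm thick, 48 mm wide (40 mm in the last 10 mm), from 0 to 68 mm; shoulder up to 82 mm; handle 14 mm (x) by 24 mm (y) from 80 to 190 mm. Either face may go either way round in the slot.
- nut0: One of five dark brown chestnuts lying loose on the basket's floor, all on one side of the post: 28 mm across, 21 mm high, 15 g. Origin: centre of its flat underside.
- nut1: One of five dark brown chestnuts lying loose on the basket's floor, all on one side of the post: 28 mm across, 21 mm high, 15 g. Origin: centre of its flat underside.
- nut2: One of five dark brown chestnuts lying loose on the basket's floor, all on one side of the post: 28 mm across, 21 mm high, 15 g. Origin: centre of its flat underside.
- nut3: One of five dark brown chestnuts lying loose on the basket's floor, all on one side of the post: 28 mm across, 21 mm high, 15 g. Origin: centre of its flat underside.
- nut4: One of five dark brown chestnuts lying loose on the basket's floor, all on one side of the post: 28 mm across, 21 mm high, 15 g. Origin: centre of its flat underside.
- lunchbox: Bystander, to be left alone: stainless lunch box with two snap latches, 114 x 190 x 59 high (mm). Origin: centre of its underside.
- pitcher: Bystander, to be left alone: glass pitcher, 100 across, 190 high, handle towards its +y (mm). Origin: centre of its underside.
- tub: Bystander, to be left alone: white kimchi tub with red lid, 138 x 178 x 99 high (mm). Origin: centre of its underside.
- dish: Bystander, to be left alone: small white ceramic bowl, 120 across, 50 high (mm). Origin: centre of its underside.
- sesame_jar: Bystander, to be left alone: small jar with a lid, 60 across, 100 high (mm). Origin: centre of its underside.

How it is judged:
By the outcome, as a careful person would: the job done as asked, in the order asked, and still so for the second after the job is handed in, while the arm keeps its last pose, push and grip.
It also fails if it takes over 72 s, if anything falls off the work surface, if the arm or the gripper's body presses on something with over 40 N, if the wrist force passes 120 N, or if a joint passes its speed limit or range.

## Working session

There is one attempt and no reset: what is moved stays moved. The work goes in short steps, Python scripts to look and compute and a tool call to move; the robot and the scene stay as the last step left them, time stands still between calls to the robot, and variables do not carry over. Pictures are saved under pics/ and viewed, at most 10 in all, crops included, and the job is handed in when it is done.

Besides the shell and the picture viewer there is one more tool, called by a JSON object that holds its "name" and its "arguments". drive_tool: Moves the arm, as the interface text tells. Its arguments: {"type":"object","properties":{"motion":{"type":"array"},"newtons":{"type":"number"}},"required":["motion"]}

```bash
mkdir -p pics; cat > h.py <<'E'
import numpy as np,cv2,pickle
from rig import arm
from scipy.spatial.transform import Rotation as R
def snap(n,f):
    c=arm.capture(n); pickle.dump(c,open(f'pics/{f}.pkl','wb'))
    cv2.imwrite(f'pics/{f}.png',c['pixels'][:,:,::-1]); return c
def load(f): return pickle.load(open(f'pics/{f}.pkl','rb'))
def ray(c,u,v):
    M=cv2.Rodrigues(np.array(c['rvec'],float))[0]; t=np.array(c['tvec'],float).ravel()
    return -M.T@t, M.T@np.linalg.inv(c['K'])@[u,v,1]
def onz(c,u,v,z):
    o,d=ray(c,u,v); return o+d*(z-o[2])/d[2]
def proj(c,p):
    return cv2.projectPoints(np.array(p,float).reshape(-1,3),np.array(c['rvec'],float),np.array(c['tvec'],float),np.array(c['K'],float),None)[0].reshape(-1,2)
E
python3 - <<'E'
from h import *
a=snap('scene','s0');b=snap('side','d0');w=snap('wrist','w0')
for c in(a,b,w): print(ray(c,256,192))
cv2.imwrite('pics/all.png',cv2.resize(np.vstack([np.hstack([a['pixels'],b['pixels']])])[:,:,::-1],(800,300)))
print(arm.observe())
E
```

```text
(array([ 1.52846316, -0.34540731,  1.02576296]), array([-0.67644115,  0.22675635, -0.70089645]))
(array([ 0.28156685, -0.86844265,  1.09036424]), array([ 0.21859292,  0.62885551, -0.74619205]))
(array([0.03940012, 0.5554844 , 0.37209079]), array([ 0.32089593, -0.07406735, -0.94421466]))
{'time_s': 0.15, 'qpos': array([ 6.49559316e+01,  2.18345484e+01,  7.43733300e+01,  6.09759787e-04,
        8.38582224e+01, -1.23350962e+01]), 'joint_vel': array([ 0.00239575, -0.1296595 , -0.12284524, -0.01489125, -0.03151044,
        0.10802513]), 'joint_efforts': array([ 2.22027862e-03, -4.48626852e+01, -2.31342727e+01, -1.65571018e-04,
        3.82843078e-03,  2.17579043e-05]), 'position': array([0.12090553, 0.53633976, 0.25283938]), 'ee_rot': array([-1.79935555e+02, -1.47132291e-02,  1.67290954e+02]), 'ft_force': array([-0.04187553, -0.65688439, -0.48418068]), 'wrist_torque': array([-0.02448816,  0.00188661, -0.03258658]), 'finger_force': 0.0, 'opening': 1.0013274800271417}
```

View pics/s0.png

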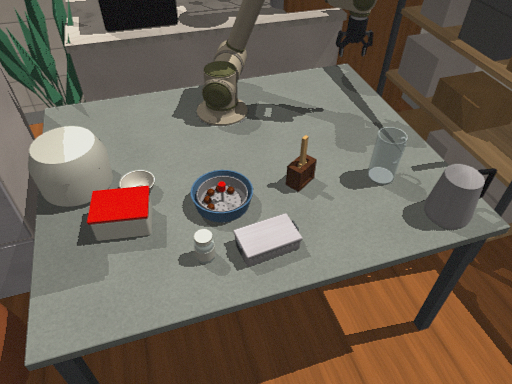

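View pics/d0.png

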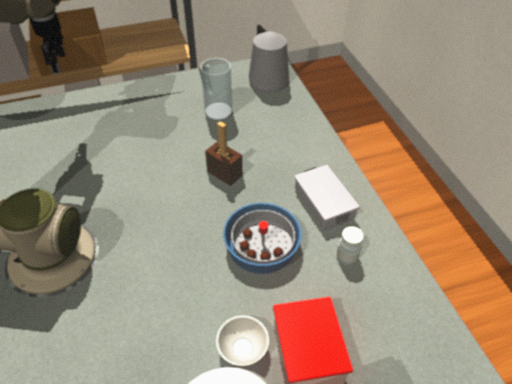

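Scene: bowl near (222,196), stand (300,172), paddle handle top (305,138). Side: bowl (262,238), stand (224,163). Next, enlarged crops.

```bash
python3 - <<'E'
from h import *
a=load('s0')['pixels'];b=load('d0')['pixels']
A=cv2.resize(a[130:230,185:325],None,fx=5.6,fy=5.6,interpolation=cv2.INTER_CUBIC)
cv2.imwrite('pics/s0c.png',A[:,:,::-1])
B=cv2.resize(b[115:275,200:310],None,fx=3.7,fy=3.7,interpolation=cv2.INTER_CUBIC)
cv2.imwrite('pics/d0c.png',B[:,:,::-1])
# quick colour blobs
for n in('s0','d0'):
    c=load(n); h=cv2.cvtColor(c['pixels'],cv2.COLOR_RGB2HSV); 
    m=((h[...,0]>100)&(h[...,0]<125)&(h[...,1]>110)).astype(np.uint8)
    k,l,s,ce=cv2.connectedComponentsWithStats(m)
    print(n,[(s[i].tolist(),ce[i].round(1).tolist()) for i in range(1,k) if s[i,4]>60])
    m=(((h[...,0]<5)|(h[...,0]>175))&(h[...,1]>190)&(h[...,2]>120)).astype(np.uint8)
    k,l,s,ce=cv2.connectedComponentsWithStats(m)
    print(n,[(s[i].tolist(),ce[i].round(1).tolist()) for i in range(1,k) if s[i,4]>15])
E
```

```text
s0 [([191, 170, 50, 46, 258], [206.8, 184.9]), ([237, 177, 15, 37, 94], [246.3, 194.6])]
s0 [([218, 181, 8, 6, 33], [221.3, 183.8]), ([87, 186, 62, 37, 1818], [118.4, 203.9])]
d0 []
d0 [([260, 222, 8, 8, 51], [263.0, 225.4]), ([274, 298, 78, 84, 4726], [311.1, 339.7])]
```

View pics/s0c.png

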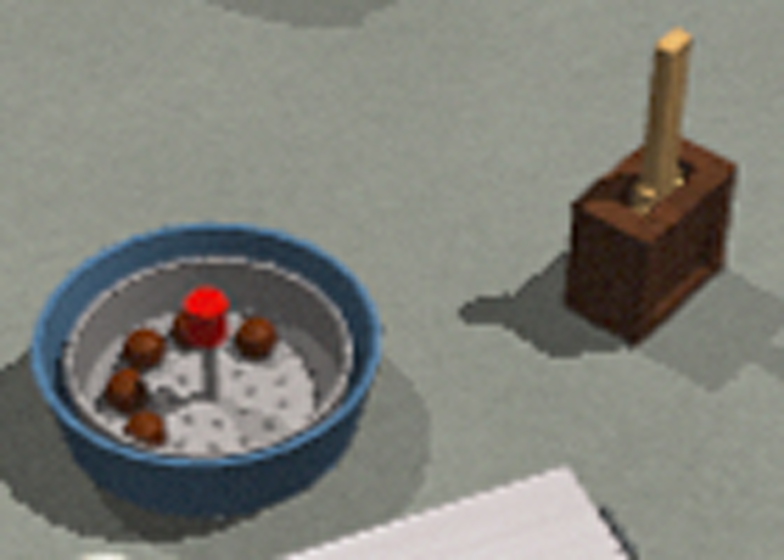

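View pics/d0c.png

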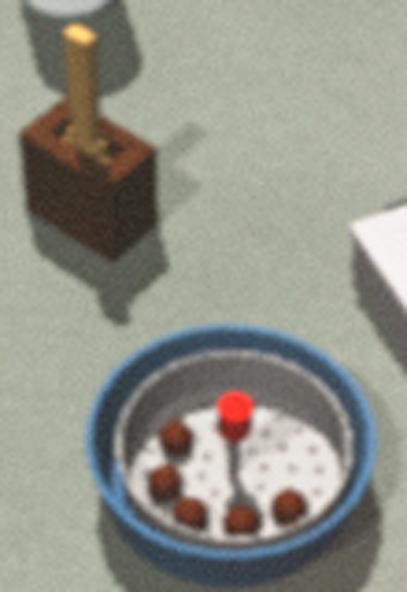

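```bash
python3 - <<'E'
from h import *
a=load('s0');b=load('d0')
S=lambda x,y:((x+.5)/5.6-.5+185,(y+.5)/5.6-.5+130)
D=lambda x,y:((x+.5)/3.7-.5+200,(y+.5)/3.7-.5+115)
def both(p,q):
    o,d=ray(a,*S(*p));o2,d2=ray(b,*D(*q)); A=np.c_[d,-d2];t=np.linalg.lstsq(A,o2-o,rcond=None)[0]
    return (((o+d*t[0])+(o2+d2*t[1]))/2).round(4), (np.linalg.norm(o+d*t[0]-o2-d2*t[1])).round(4)
print('knob',onz(a,*S(206,300),.092).round(4),onz(b,*D(235,402),.092).round(4),both((206,300),(235,402)))
print('handle',both((675,40),(80,34)))
print('stand top')
for p in[(573,205),(648,245),(736,163)]: print(onz(a,*S(*p),.09).round(4))
print('side')
for p in[(22,130),(113,183),(156,150),(65,100)]: print(onz(b,*D(*p),.09).round(4))
print('nuts s');
for p in[(145,348),(125,390),(146,428),(190,325),(257,337)]: print(onz(a,*S(*p),.022).round(4))
print('nuts d');
for p in[(176,438),(165,483),(190,514),(241,521),(289,505)]: print(onz(b,*D(*p),.022).round(4))
print('bowl rim');
for p in[(34,335),(380,335),(207,225),(207,464)]: print(onz(a,*S(*p),.06).round(4))
for p in[(86,432),(377,440),(230,325),(235,557)]: print(onz(b,*D(*p),.06).round(4))
print('basket rim')
for p in[(64,352),(354,352),(207,257),(207,455)]: print(onz(a,*S(*p),.05).round(4))
for p in[(114,445),(355,445),(232,348),(232,545)]: print(onz(b,*D(*p),.05).round(4))
E
```

```text
knob [ 0.5531 -0.1401  0.092 ] [ 0.5566 -0.1377  0.092 ] (array([ 0.5559, -0.1404,  0.095 ]), np.float64(0.0008))
handle (array([0.5312, 0.1592, 0.2011]), np.float64(0.0011))
stand top
[0.5352 0.1001 0.09  ]
[0.5839 0.1307 0.09  ]
[0.5279 0.2145 0.09  ]
side
[0.4842 0.1851 0.09  ]
[0.5375 0.1029 0.09  ]
[0.5814 0.1283 0.09  ]
[0.5274 0.2092 0.09  ]
nuts s
[ 0.511  -0.1718  0.022 ]
[ 0.5431 -0.192   0.022 ]
[ 0.5782 -0.1873  0.022 ]
[ 0.4992 -0.1401  0.022 ]
[ 0.5223 -0.1027  0.022 ]
nuts d
[ 0.5226 -0.1049  0.022 ]
[ 0.5023 -0.1415  0.022 ]
[ 0.5112 -0.1733  0.022 ]
[ 0.5442 -0.1905  0.022 ]
[ 0.582  -0.1883  0.022 ]
bowl rim
[ 0.5187 -0.2394  0.06  ]
[ 0.5809 -0.0406  0.06  ]
[ 0.4525 -0.115   0.06  ]
[ 0.6522 -0.1668  0.06  ]
[ 0.4538 -0.1065  0.06  ]
[ 0.6515 -0.1792  0.06  ]
[ 0.5863 -0.0428  0.06  ]
[ 0.5212 -0.2413  0.06  ]
basket rim
[ 0.5281 -0.224   0.05  ]
[ 0.5805 -0.057   0.05  ]
[ 0.471  -0.1203  0.05  ]
[ 0.6362 -0.1631  0.05  ]
[ 0.4715 -0.1168  0.05  ]
[ 0.6381 -0.1717  0.05  ]
[ 0.5832 -0.057   0.05  ]
[ 0.5248 -0.2252  0.05  ]
```

```bash
cat >> h.py <<'E'
def go(x,y,z,yaw,n=1):
    s=arm.observe(); M=R.from_euler('xyz',s['ee_rot'],degrees=True)
    T=R.from_euler('xyz',[180,0,yaw],degrees=True)
    print('t',round(s['time_s'],2),'pos',np.round(s['position'],4),'rot',np.round(s['ee_rot'],2),'q6',round(s['qpos'][5],1),'open',round(s['opening'],3),'f',np.round(s['ft_force'],1),round(s['finger_force'],1))
    d=M.inv().apply(np.array([x,y,z])-s['position']); r=(M.inv()*T).as_rotvec(degrees=True)
    print('shift',d.round(4),'/n',(d/n).round(4),'turn',r.round(2),'/n',(r/n).round(2))
E
python3 - <<'E'
from h import *
a=load('s0');b=load('d0')
print('pitcher',onz(a,381,176,0).round(3),onz(b,219,112,0).round(3))
go(.5315,.159,.253,123,16)
E
```

```text
pitcher [0.597 0.461 0.   ] [0.598 0.456 0.   ]
t 0.15 pos [0.1209 0.5363 0.2528] rot [-1.7994e+02 -1.0000e-02  1.6729e+02] q6 -12.3 open 1.001 f [-0.  -0.7 -0.5] 0.0
shift [-0.4835 -0.2778  0.    ] /n [-0.0302 -0.0174  0.    ] turn [-7.000e-02  1.000e-02  4.429e+01] /n [-0.    0.    2.77]
```

{"name": "drive_tool", "arguments": {"motion": [{"x": -0.0302, "y": -0.0174}, {"x": -0.0302, "y": -0.0174}, {"x": -0.0302, "y": -0.0174}, {"x": -0.0302, "y": -0.0174}, {"x": -0.0302, "y": -0.0174}, {"x": -0.0302, "y": -0.0174}, {"x": -0.0302, "y": -0.0174}, {"x": -0.0302, "y": -0.0174}]}}

```text
invalid input
```

{"name": "drive_tool", "arguments": {"motion": [{"x": -0.0302, "y": -0.0174}, {"x": -0.0302, "y": -0.0174}, {"x": -0.0302, "y": -0.0174}, {"x": -0.0302, "y": -0.0174}, {"x": -0.0302, "y": -0.0174}, {"x": -0.0302, "y": -0.0174}, {"x": -0.0302, "y": -0.0174}, {"x": -0.0302, "y": -0.0174}]}}

```text
invalid input
```

{"name": "drive_tool", "arguments": {"motion": [{"rz": 6.3}, {"rz": 6.3}, {"rz": 6.3}, {"rz": 6.3}, {"rz": 6.3}, {"rz": 6.3}, {"rz": 6.3}, {"grip": 0.2}]}}

```text
invalid input
```

```bash
python3 - <<'E'
from h import *
go(.5315,.159,.163,123,8)
c=snap('wrist','w1')
cv2.imwrite('pics/w1.png',c['pixels'][:,:,::-1])
print(proj(c,[[.5312,.1592,.202],[.5315,.159,.09]]))
E
```

```text
t 0.15 pos [0.1209 0.5363 0.2528] rot [-1.7994e+02 -1.0000e-02  1.6729e+02] q6 -12.3 open 1.001 f [-0.  -0.7 -0.5] 0.0
shift [-0.4836 -0.2777  0.09  ] /n [-0.0604 -0.0347  0.0113] turn [-7.000e-02  1.000e-02  4.429e+01] /n [-0.01  0.    5.54]
[[ 40.61456961 562.27923525]
 [ 90.99975218 454.06761766]]
```

View pics/w1.png

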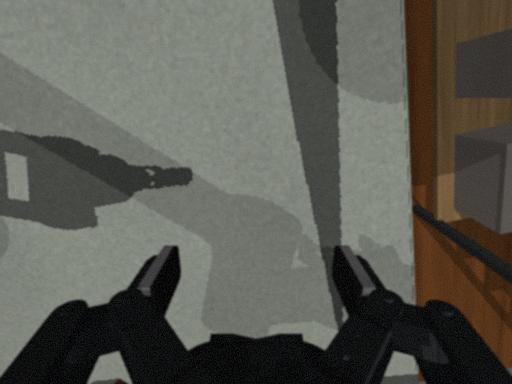

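The wrist picture shows only bare counter between the fingers (the arm did not move); the calls were refused, so all keys are needed in each row.

{"name": "drive_tool", "arguments": {"motion": [{"x": -0.0302, "y": -0.0174, "z": 0, "rx": 0, "ry": 0, "rz": 0, "grip": 1}, {"x": -0.0302, "y": -0.0174, "z": 0, "rx": 0, "ry": 0, "rz": 0, "grip": 1}, {"x": -0.0302, "y": -0.0174, "z": 0, "rx": 0, "ry": 0, "rz": 0, "grip": 1}, {"x": -0.0302, "y": -0.0174, "z": 0, "rx": 0, "ry": 0, "rz": 0, "grip": 1}, {"x": -0.0302, "y": -0.0174, "z": 0, "rx": 0, "ry": 0, "rz": 0, "grip": 1}, {"x": -0.0302, "y": -0.0174, "z": 0, "rx": 0, "ry": 0, "rz": 0, "grip": 1}, {"x": -0.0302, "y": -0.0174, "z": 0, "rx": 0, "ry": 0, "rz": 0, "grip": 1}, {"x": -0.0302, "y": -0.0174, "z": 0, "rx": 0, "ry": 0, "rz": 0, "grip": 1}], "newtons": 60}}

```text
time_s: 0.87
position: [0.327, 0.3462, 0.2533]
ee_rot: [-180.0, -0.0, 167.3]
ft_force: [-0.2, 0.5, -0.6]
opening: 0.999
finger_force: 0.0
```

{"name": "drive_tool", "arguments": {"motion": [{"x": -0.0302, "y": -0.0174, "z": 0, "rx": 0, "ry": 0, "rz": 0, "grip": 1}, {"x": -0.0302, "y": -0.0174, "z": 0, "rx": 0, "ry": 0, "rz": 0, "grip": 1}, {"x": -0.0302, "y": -0.0174, "z": 0, "rx": 0, "ry": 0, "rz": 0, "grip": 1}, {"x": -0.0302, "y": -0.0174, "z": 0, "rx": 0, "ry": 0, "rz": 0, "grip": 1}, {"x": -0.0302, "y": -0.0174, "z": 0, "rx": 0, "ry": 0, "rz": 0, "grip": 1}, {"x": -0.0302, "y": -0.0174, "z": 0, "rx": 0, "ry": 0, "rz": 0, "grip": 1}, {"x": -0.0302, "y": -0.0174, "z": 0, "rx": 0, "ry": 0, "rz": 0, "grip": 1}, {"x": -0.0302, "y": -0.0174, "z": 0, "rx": 0, "ry": 0, "rz": 0, "grip": 1}]}}

```text
time_s: 1.53
position: [0.5321, 0.1572, 0.2532]
ee_rot: [-180.0, -0.0, 167.3]
ft_force: [-0.3, -0.0, 0.1]
opening: 0.999
finger_force: 0.0
```

{"name": "drive_tool", "arguments": {"motion": [{"x": 0, "y": 0, "z": 0, "rx": 0, "ry": 0, "rz": 6.3, "grip": 0.2}, {"x": 0, "y": 0, "z": 0, "rx": 0, "ry": 0, "rz": 6.3, "grip": 0.2}, {"x": 0, "y": 0, "z": 0, "rx": 0, "ry": 0, "rz": 6.3, "grip": 0.2}, {"x": 0, "y": 0, "z": 0, "rx": 0, "ry": 0, "rz": 6.3, "grip": 0.2}, {"x": 0, "y": 0, "z": 0, "rx": 0, "ry": 0, "rz": 6.3, "grip": 0.2}, {"x": 0, "y": 0, "z": 0, "rx": 0, "ry": 0, "rz": 6.3, "grip": 0.2}, {"x": 0, "y": 0, "z": 0, "rx": 0, "ry": 0, "rz": 6.3, "grip": 0.2}, {"x": 0, "y": 0, "z": 0, "rx": 0, "ry": 0, "rz": 0, "grip": 0.2}]}}

```text
time_s: 2.2
position: [0.531, 0.1586, 0.2531]
ee_rot: [-180.0, -0.0, 123.0]
ft_force: [0.8, 0.1, -0.3]
opening: 0.598
finger_force: 0.0
```

```bash
python3 - <<'E'
from h import *
go(.5315,.159,.163,123,8)
c=snap('wrist','w1')
print(proj(c,[[.5312,.1592,.202],[.5315,.159,.09]]))
E
```

```text
t 2.2 pos [0.531  0.1586 0.2531] rot [-1.7998e+02 -1.0000e-02  1.2297e+02] q6 -28.6 open 0.598 f [ 0.8  0.1 -0.3] 0.0
shift [0.     0.0006 0.0901] /n [0.     0.0001 0.0113] turn [-0.02 -0.01 -0.03] /n [-0. -0. -0.]
[[255.01995252 224.9248286 ]
 [255.60131423 179.68504534]]
```

View pics/w1.png

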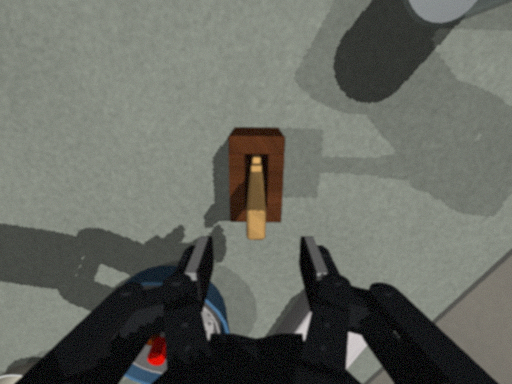

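Wrist view: the handle (top ~(257,235)) stands centred between the fingers and the stand lies square in the picture, so the yaw is right. Descend and grasp.

{"name": "drive_tool", "arguments": {"motion": [{"x": 0, "y": 0.0006, "z": 0.013, "rx": 0, "ry": 0, "rz": 0, "grip": 0.2}, {"x": 0, "y": 0, "z": 0.013, "rx": 0, "ry": 0, "rz": 0, "grip": 0.2}, {"x": 0, "y": 0, "z": 0.013, "rx": 0, "ry": 0, "rz": 0, "grip": 0.2}, {"x": 0, "y": 0, "z": 0.013, "rx": 0, "ry": 0, "rz": 0, "grip": 0.2}, {"x": 0, "y": 0, "z": 0.013, "rx": 0, "ry": 0, "rz": 0, "grip": 0.2}, {"x": 0, "y": 0, "z": 0.013, "rx": 0, "ry": 0, "rz": 0, "grip": 0.2}, {"x": 0, "y": 0, "z": 0.012, "rx": 0, "ry": 0, "rz": 0, "grip": 0.2}, {"x": 0, "y": 0, "z": 0, "rx": 0, "ry": 0, "rz": 0, "grip": 0.2}], "newtons": 60}}

```text
time_s: 2.92
position: [0.5306, 0.1588, 0.1612]
ee_rot: [-179.8, -0.1, 123.4]
ft_force: [-0.3, 0.1, -0.3]
opening: 0.601
finger_force: 0.0
```

{"name": "drive_tool", "arguments": {"motion": [{"x": 0, "y": 0, "z": 0, "rx": 0, "ry": 0, "rz": 0, "grip": -1}, {"x": 0, "y": 0, "z": 0, "rx": 0, "ry": 0, "rz": 0, "grip": -1}, {"x": 0, "y": 0, "z": 0, "rx": 0, "ry": 0, "rz": 0, "grip": -1}, {"x": 0, "y": 0, "z": 0, "rx": 0, "ry": 0, "rz": 0, "grip": -1}, {"x": 0, "y": 0, "z": 0, "rx": 0, "ry": 0, "rz": 0, "grip": -1}, {"x": 0, "y": 0, "z": 0, "rx": 0, "ry": 0, "rz": 0, "grip": -1}, {"x": 0, "y": 0, "z": 0, "rx": 0, "ry": 0, "rz": 0, "grip": -1}, {"x": 0, "y": 0, "z": 0, "rx": 0, "ry": 0, "rz": 0, "grip": -1}]}}

```text
time_s: 3.58
position: [0.532, 0.159, 0.1643]
ee_rot: [179.9, 0.1, 123.2]
ft_force: [-0.1, -0.1, 6.4]
opening: 0.155
finger_force: 59.3
```

{"name": "drive_tool", "arguments": {"motion": [{"x": 0, "y": 0, "z": -0.005, "rx": 0, "ry": 0, "rz": 0, "grip": -1}, {"x": 0, "y": 0, "z": -0.015, "rx": 0, "ry": 0, "rz": 0, "grip": -1}, {"x": 0, "y": 0, "z": -0.02, "rx": 0, "ry": 0, "rz": 0, "grip": -1}, {"x": 0, "y": 0, "z": -0.02, "rx": 0, "ry": 0, "rz": 0, "grip": -1}, {"x": 0, "y": 0, "z": -0.02, "rx": 0, "ry": 0, "rz": 0, "grip": -1}, {"x": 0, "y": 0, "z": -0.02, "rx": 0, "ry": 0, "rz": 0, "grip": -1}, {"x": 0, "y": 0, "z": -0.01, "rx": 0, "ry": 0, "rz": 0, "grip": -1}, {"x": 0, "y": 0, "z": 0, "rx": 0, "ry": 0, "rz": 0, "grip": -1}]}}

```text
time_s: 4.25
position: [0.5321, 0.1591, 0.2758]
ee_rot: [179.8, 0.1, 123.2]
ft_force: [0.0, 0.4, -0.1]
opening: 0.154
finger_force: 58.4
```

```bash
python3 - <<'E'
from h import *
import math
t=math.radians(335)
go(.554+.046*math.cos(t),-.141+.046*math.sin(t),.273,123,12)
a=snap('scene','s1');b=snap('side','d1')
A=cv2.resize(a['pixels'][80:240,185:335],None,fx=2.6,fy=2.6,interpolation=cv2.INTER_CUBIC)
B=cv2.resize(b['pixels'][60:220,160:310],None,fx=2.6,fy=2.6,interpolation=cv2.INTER_CUBIC)
cv2.imwrite('pics/m1.png',np.hstack([A,B])[:,:,::-1])
E
```

```text
t 4.25 pos [0.5321 0.1591 0.2758] rot [1.7978e+02 1.2000e-01 1.2321e+02] q6 -28.8 open 0.154 f [ 0.   0.4 -0.1] 58.4
shift [-0.3021 -0.1218  0.0029] /n [-0.0252 -0.0102  0.0002] turn [0.23 0.12 0.21] /n [0.02 0.01 0.02]
```

View pics/m1.png

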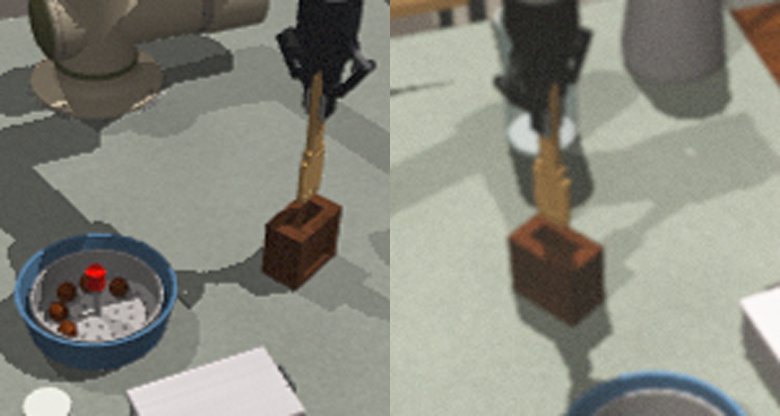

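Scene and side views: the paddle hangs upright in the fingers, blade bottom clear of the stand at crop (308,200). On to the bowl.

{"name": "drive_tool", "arguments": {"motion": [{"x": -0.0275, "y": -0.0111, "z": 0, "rx": 0, "ry": 0, "rz": 0, "grip": -1}, {"x": -0.0275, "y": -0.0111, "z": 0, "rx": 0, "ry": 0, "rz": 0, "grip": -1}, {"x": -0.0275, "y": -0.0111, "z": 0, "rx": 0, "ry": 0, "rz": 0, "grip": -1}, {"x": -0.0275, "y": -0.0111, "z": 0, "rx": 0, "ry": 0, "rz": 0, "grip": -1}, {"x": -0.0275, "y": -0.0111, "z": 0, "rx": 0, "ry": 0, "rz": 0, "grip": -1}, {"x": -0.0275, "y": -0.0111, "z": 0, "rx": 0, "ry": 0, "rz": 0, "grip": -1}, {"x": -0.0275, "y": -0.0111, "z": 0, "rx": 0, "ry": 0, "rz": 0, "grip": -1}, {"x": -0.0275, "y": -0.0111, "z": 0, "rx": 0, "ry": 0, "rz": 0, "grip": -1}]}}

```text
time_s: 5.02
position: [0.5774, -0.0751, 0.2718]
ee_rot: [-179.9, -0.1, 123.2]
ft_force: [0.7, 0.3, 0.3]
opening: 0.154
finger_force: 58.4
```

{"name": "drive_tool", "arguments": {"motion": [{"x": -0.0275, "y": -0.0111, "z": 0, "rx": 0, "ry": 0, "rz": 0, "grip": -1}, {"x": -0.0275, "y": -0.0111, "z": 0, "rx": 0, "ry": 0, "rz": 0, "grip": -1}, {"x": -0.0275, "y": -0.0111, "z": 0, "rx": 0, "ry": 0, "rz": 0, "grip": -1}, {"x": 0, "y": 0, "z": 0, "rx": 0, "ry": 0, "rz": -6.4, "grip": -1}, {"x": 0, "y": 0, "z": 0, "rx": 0, "ry": 0, "rz": -6.4, "grip": -1}, {"x": 0, "y": 0, "z": 0, "rx": 0, "ry": 0, "rz": -6.4, "grip": -1}, {"x": 0, "y": 0, "z": 0, "rx": 0, "ry": 0, "rz": -6.4, "grip": -1}, {"x": 0, "y": 0, "z": 0, "rx": 0, "ry": 0, "rz": -6.4, "grip": -1}]}}

```text
time_s: 5.68
position: [0.5947, -0.161, 0.2716]
ee_rot: [180.0, -0.2, 155.5]
ft_force: [-0.7, -0.2, -1.6]
opening: 0.157
finger_force: 58.6
```

{"name": "drive_tool", "arguments": {"motion": [{"x": 0, "y": 0, "z": 0, "rx": 0, "ry": 0, "rz": 0, "grip": -1}, {"x": 0, "y": 0, "z": 0, "rx": 0, "ry": 0, "rz": 0, "grip": -1}, {"x": 0, "y": 0, "z": 0, "rx": 0, "ry": 0, "rz": 0, "grip": -1}, {"x": 0, "y": 0, "z": 0, "rx": 0, "ry": 0, "rz": 0, "grip": -1}, {"x": 0, "y": 0, "z": 0, "rx": 0, "ry": 0, "rz": 0, "grip": -1}, {"x": 0, "y": 0, "z": 0, "rx": 0, "ry": 0, "rz": 0, "grip": -1}, {"x": 0, "y": 0, "z": 0, "rx": 0, "ry": 0, "rz": 0, "grip": -1}, {"x": 0, "y": 0, "z": 0, "rx": 0, "ry": 0, "rz": 0, "grip": -1}]}}

```text
time_s: 6.35
position: [0.595, -0.161, 0.2733]
ee_rot: [-180.0, 0.0, 155.2]
ft_force: [-0.3, 1.4, -0.8]
opening: 0.154
finger_force: 58.5
```

```bash
python3 - <<'E'
from h import *
import math
print(proj(load('s1'),[.532,.159,.124]),proj(load('d1'),[.532,.159,.124]))
t=math.radians(335)
go(.554+.046*math.cos(t),-.141+.046*math.sin(t),.168,155,7)
E
```

```text
[[302.98552618 154.91765744]] [[222.64125317 143.6825944 ]]
t 6.35 pos [ 0.595  -0.161   0.2733] rot [-180.      0.    155.17] q6 -91.3 open 0.154 f [-0.3  1.4 -0.8] 58.5
shift [-0.0004  0.0008  0.1053] /n [-0.0001  0.0001  0.015 ] turn [-0.    0.    0.17] /n [-0.    0.    0.02]
```

{"name": "drive_tool", "arguments": {"motion": [{"x": 0, "y": 0, "z": 0.015, "rx": 0, "ry": 0, "rz": 0, "grip": -1}, {"x": 0, "y": 0, "z": 0.015, "rx": 0, "ry": 0, "rz": 0, "grip": -1}, {"x": 0, "y": 0, "z": 0.015, "rx": 0, "ry": 0, "rz": 0, "grip": -1}, {"x": 0, "y": 0, "z": 0.015, "rx": 0, "ry": 0, "rz": 0, "grip": -1}, {"x": 0, "y": 0, "z": 0.015, "rx": 0, "ry": 0, "rz": 0, "grip": -1}, {"x": 0, "y": 0, "z": 0.015, "rx": 0, "ry": 0, "rz": 0, "grip": -1}, {"x": 0, "y": 0, "z": 0.015, "rx": 0, "ry": 0, "rz": 0, "grip": -1}, {"x": 0, "y": 0, "z": 0, "rx": 0, "ry": 0, "rz": 0, "grip": -1}]}}

```text
time_s: 7.02
position: [0.594, -0.1606, 0.1655]
ee_rot: [180.0, -0.3, 155.2]
ft_force: [-0.3, 0.5, -0.5]
opening: 0.156
finger_force: 58.5
```

{"name": "drive_tool", "arguments": {"motion": [{"x": 0.0002, "y": -0.004, "z": 0, "rx": 0, "ry": 0, "rz": 5, "grip": -1}, {"x": 0.0002, "y": -0.004, "z": 0, "rx": 0, "ry": 0, "rz": 5, "grip": -1}, {"x": 0.0002, "y": -0.004, "z": 0, "rx": 0, "ry": 0, "rz": 5, "grip": -1}, {"x": 0.0002, "y": -0.004, "z": 0, "rx": 0, "ry": 0, "rz": 5, "grip": -1}, {"x": 0.0002, "y": -0.004, "z": 0, "rx": 0, "ry": 0, "rz": 5, "grip": -1}, {"x": 0.0002, "y": -0.004, "z": 0, "rx": 0, "ry": 0, "rz": 5, "grip": -1}, {"x": 0.0002, "y": -0.004, "z": 0, "rx": 0, "ry": 0, "rz": 5, "grip": -1}, {"x": 0.0002, "y": -0.004, "z": 0, "rx": 0, "ry": 0, "rz": 5, "grip": -1}]}}

```text
time_s: 7.68
position: [0.573, -0.1835, 0.1694]
ee_rot: [179.9, 0.1, 114.9]
ft_force: [1.1, -0.7, -1.1]
opening: 0.16
finger_force: 58.4
```

```bash
python3 - <<'E'
from h import *
import math
t=math.radians(295)
go(.554+.046*math.cos(t),-.141+.046*math.sin(t),.168,115,1)
E
```

```text
t 7.68 pos [ 0.573  -0.1835  0.1694] rot [1.7995e+02 7.0000e-02 1.1493e+02] q6 -54.0 open 0.16 f [ 1.1 -0.7 -1.1] 58.4
shift [0.0005 0.0008 0.0014] /n [0.0005 0.0008 0.0014] turn [ 0.05  0.07 -0.07] /n [ 0.05  0.07 -0.07]
```

{"name": "drive_tool", "arguments": {"motion": [{"x": 0.0002, "y": -0.004, "z": 0.001, "rx": 0, "ry": 0, "rz": 5, "grip": -1}, {"x": 0.0002, "y": -0.004, "z": 0, "rx": 0, "ry": 0, "rz": 5, "grip": -1}, {"x": 0.0002, "y": -0.004, "z": 0, "rx": 0, "ry": 0, "rz": 5, "grip": -1}, {"x": 0.0002, "y": -0.004, "z": 0, "rx": 0, "ry": 0, "rz": 5, "grip": -1}, {"x": 0.0002, "y": -0.004, "z": 0, "rx": 0, "ry": 0, "rz": 5, "grip": -1}, {"x": 0.0002, "y": -0.004, "z": 0, "rx": 0, "ry": 0, "rz": 5, "grip": -1}, {"x": 0.0002, "y": -0.004, "z": 0, "rx": 0, "ry": 0, "rz": 5, "grip": -1}, {"x": 0.0002, "y": -0.004, "z": 0, "rx": 0, "ry": 0, "rz": 5, "grip": -1}]}}

```text
time_s: 8.35
position: [0.5429, -0.1855, 0.1689]
ee_rot: [179.7, -0.1, 74.9]
ft_force: [6.0, 4.1, 0.5]
opening: 0.158
finger_force: 58.7
```

{"name": "drive_tool", "arguments": {"motion": [{"x": 0.0002, "y": -0.004, "z": 0, "rx": 0, "ry": 0, "rz": 5, "grip": -1}, {"x": 0.0002, "y": -0.004, "z": 0, "rx": 0, "ry": 0, "rz": 5, "grip": -1}, {"x": 0.0002, "y": -0.004, "z": 0, "rx": 0, "ry": 0, "rz": 5, "grip": -1}, {"x": 0.0002, "y": -0.004, "z": 0, "rx": 0, "ry": 0, "rz": 5, "grip": -1}, {"x": 0.0002, "y": -0.004, "z": 0, "rx": 0, "ry": 0, "rz": 5, "grip": -1}, {"x": 0.0002, "y": -0.004, "z": 0, "rx": 0, "ry": 0, "rz": 5, "grip": -1}, {"x": 0.0002, "y": -0.004, "z": 0, "rx": 0, "ry": 0, "rz": 5, "grip": -1}, {"x": 0.0002, "y": -0.004, "z": 0, "rx": 0, "ry": 0, "rz": 5, "grip": -1}]}}

```text
time_s: 9.02
position: [0.5197, -0.1704, 0.171]
ee_rot: [179.2, -0.4, 34.9]
ft_force: [9.6, -7.0, 5.0]
opening: 0.156
finger_force: 60.3
```

```bash
python3 - <<'E'
from h import *
import math
t=math.radians(215)
go(.554+.046*math.cos(t),-.141+.046*math.sin(t),.168,35,1)
E
```

```text
t 9.02 pos [ 0.5197 -0.1704  0.171 ] rot [179.18  -0.39  34.86] q6 24.6 open 0.156 f [ 9.6 -7.   5. ] 60.3
shift [-0.0011 -0.0045  0.0029] /n [-0.0011 -0.0045  0.0029] turn [ 0.82 -0.39 -0.14] /n [ 0.82 -0.39 -0.14]
```

```bash
python3 - <<'E'
from h import *
a=snap('scene','s2');b=snap('side','d2')
A=cv2.resize(a['pixels'][155:230,180:265],None,fx=4.7,fy=4.7,interpolation=cv2.INTER_CUBIC)
B=cv2.resize(b['pixels'][195:275,215:305],None,fx=4.4,fy=4.4,interpolation=cv2.INTER_CUBIC)
cv2.imwrite('pics/m2.png',np.hstack([A[:350],B[:350]])[:,:,::-1])
for p in(a,b):
    h=cv2.cvtColor(p['pixels'],cv2.COLOR_RGB2HSV); m=(((h[...,0]<5)|(h[...,0]>175))&(h[...,1]>190)&(h[...,2]>120)).astype(np.uint8)
    k,l,s,ce=cv2.connectedComponentsWithStats(m); print([(s[i].tolist(),ce[i].round(1).tolist()) for i in range(1,k) if s[i,4]>15])
E
```

```text
[([218, 179, 8, 9, 39], [222.0, 181.9]), ([87, 186, 62, 37, 1815], [118.4, 204.0])]
[([274, 298, 78, 84, 4709], [311.0, 339.8])]
```

View pics/m2.png

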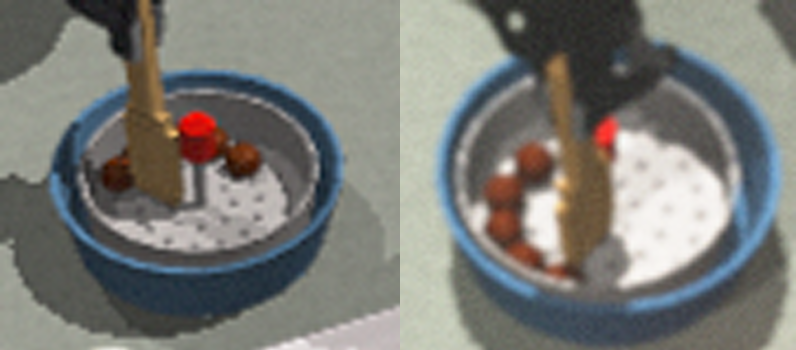

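Side: all five chestnuts run in a chain ahead of the blade along the wall, crop (533,160) to (560,275); the basket slid a few mm and no nut is behind. I back off slightly, go further out to the wall and go on.

```bash
python3 - <<'E'
from h import *
a=load('s2');s=load('s0')
p=onz(a,222.0,181.9,.08);q=onz(s,221.3,183.8,.08);print(p,q,p-q)
E
```

```text
[ 0.53516077 -0.13389202  0.08      ] [ 0.54350899 -0.1384817   0.08      ] [-0.00834822  0.00458967  0.        ]
```

{"name": "drive_tool", "arguments": {"motion": [{"x": -0.003, "y": 0.004, "z": 0, "rx": 0, "ry": 0, "rz": 0, "grip": -1}, {"x": -0.003, "y": 0.003, "z": 0, "rx": 0, "ry": 0, "rz": 0, "grip": -1}, {"x": 0, "y": 0, "z": 0, "rx": 0, "ry": 0, "rz": 0, "grip": -1}, {"x": 0, "y": 0, "z": 0, "rx": 0, "ry": 0, "rz": 0, "grip": -1}, {"x": 0, "y": 0, "z": 0, "rx": 0, "ry": 0, "rz": 0, "grip": -1}, {"x": 0, "y": 0, "z": 0, "rx": 0, "ry": 0, "rz": 0, "grip": -1}, {"x": 0, "y": 0, "z": 0, "rx": 0, "ry": 0, "rz": 0, "grip": -1}, {"x": 0, "y": 0, "z": 0, "rx": 0, "ry": 0, "rz": 0, "grip": -1}]}}

```text
time_s: 9.78
position: [0.5163, -0.1776, 0.1688]
ee_rot: [179.7, -0.1, 35.2]
ft_force: [4.8, -2.2, 4.0]
opening: 0.157
finger_force: 59.3
```

```bash
python3 - <<'E'
from h import *
go(.5163,-.1674,.167,35)
E
```

```text
t 9.78 pos [ 0.5163 -0.1776  0.1688] rot [ 1.7971e+02 -1.4000e-01  3.5160e+01] q6 23.4 open 0.157 f [ 4.8 -2.2  4. ] 59.3
shift [ 0.0058 -0.0084  0.0018] /n [ 0.0058 -0.0084  0.0018] turn [ 0.29 -0.14  0.16] /n [ 0.29 -0.14  0.16]
```

{"name": "drive_tool", "arguments": {"motion": [{"x": 0, "y": -0.005, "z": 0, "rx": 0, "ry": 0, "rz": 0, "grip": -1}, {"x": 0, "y": -0.005, "z": 0, "rx": 0, "ry": 0, "rz": 0, "grip": -1}, {"x": 0, "y": -0.004, "z": 0, "rx": 0, "ry": 0, "rz": 0, "grip": -1}, {"x": 0.0002, "y": -0.0042, "z": 0, "rx": 0, "ry": 0, "rz": 5, "grip": -1}, {"x": 0.0002, "y": -0.0042, "z": 0, "rx": 0, "ry": 0, "rz": 5, "grip": -1}, {"x": 0.0002, "y": -0.0042, "z": 0, "rx": 0, "ry": 0, "rz": 5, "grip": -1}, {"x": 0.0002, "y": -0.0042, "z": 0, "rx": 0, "ry": 0, "rz": 5, "grip": -1}, {"x": 0.0002, "y": -0.0042, "z": 0, "rx": 0, "ry": 0, "rz": 5, "grip": -1}]}}

```text
time_s: 10.45
position: [0.4999, -0.148, 0.1688]
ee_rot: [179.6, -0.2, 10.0]
ft_force: [1.3, -9.5, 1.7]
opening: 0.158
finger_force: 59.4
```

```bash
python3 - <<'E'
from h import *
import math
t=math.radians(191)
go(.547+.049*math.cos(t),-.136+.049*math.sin(t),.167,10,1)
a=snap('scene','s3')
h=cv2.cvtColor(a['pixels'],cv2.COLOR_RGB2HSV); m=(((h[...,0]<5)|(h[...,0]>175))&(h[...,1]>190)&(h[...,2]>120)).astype(np.uint8)
k,l,s,ce=cv2.connectedComponentsWithStats(m); print([(s[i].tolist(),ce[i].round(1).tolist()) for i in range(1,k) if s[i,4]>15])
E
```

```text
t 10.45 pos [ 0.4999 -0.148   0.1688] rot [ 1.7962e+02 -1.5000e-01  9.9600e+00] q6 50.7 open 0.158 f [ 1.3 -9.5  1.7] 59.4
shift [-0.0005 -0.0028  0.0018] /n [-0.0005 -0.0028  0.0018] turn [ 0.38 -0.15 -0.04] /n [ 0.38 -0.15 -0.04]
[([219, 180, 7, 9, 35], [222.3, 182.5]), ([87, 186, 62, 37, 1821], [118.5, 203.9])]
```

{"name": "drive_tool", "arguments": {"motion": [{"x": 0.0002, "y": -0.0042, "z": 0, "rx": 0, "ry": 0, "rz": 5, "grip": -1}, {"x": 0.0002, "y": -0.0042, "z": 0, "rx": 0, "ry": 0, "rz": 5, "grip": -1}, {"x": 0.0002, "y": -0.0042, "z": 0, "rx": 0, "ry": 0, "rz": 5, "grip": -1}, {"x": 0.0002, "y": -0.0042, "z": 0, "rx": 0, "ry": 0, "rz": 5, "grip": -1}, {"x": 0.0002, "y": -0.0042, "z": 0, "rx": 0, "ry": 0, "rz": 5, "grip": -1}, {"x": 0.0002, "y": -0.0042, "z": 0, "rx": 0, "ry": 0, "rz": 5, "grip": -1}, {"x": 0.0002, "y": -0.0042, "z": 0, "rx": 0, "ry": 0, "rz": 5, "grip": -1}, {"x": 0.0002, "y": -0.0042, "z": 0, "rx": 0, "ry": 0, "rz": 5, "grip": -1}]}}

```text
time_s: 11.17
position: [0.5044, -0.1163, 0.1686]
ee_rot: [179.6, -0.2, -30.0]
ft_force: [-4.9, -12.7, 3.6]
opening: 0.154
finger_force: 61.1
```

```bash
python3 - <<'E'
from h import *
import math
t=math.radians(151)
go(.547+.049*math.cos(t),-.136+.049*math.sin(t),.167,-30,1)
a=snap('scene','s4')
h=cv2.cvtColor(a['pixels'],cv2.COLOR_RGB2HSV); m=(((h[...,0]<5)|(h[...,0]>175))&(h[...,1]>190)&(h[...,2]>120)).astype(np.uint8)
k,l,s,ce=cv2.connectedComponentsWithStats(m); print([(s[i].tolist(),ce[i].round(1).tolist()) for i in range(1,k) if s[i,4]>15])
E
```

```text
t 11.17 pos [ 0.5044 -0.1163  0.1686] rot [179.58  -0.22 -30.01] q6 94.3 open 0.154 f [ -4.9 -12.7   3.6] 61.1
shift [-0.0023 -0.0034  0.0015] /n [-0.0023 -0.0034  0.0015] turn [ 0.42 -0.22 -0.01] /n [ 0.42 -0.22 -0.01]
[([219, 180, 8, 9, 38], [222.6, 182.8]), ([87, 186, 62, 37, 1822], [118.4, 203.9])]
```

{"name": "drive_tool", "arguments": {"motion": [{"x": 0.0002, "y": -0.0042, "z": 0, "rx": 0, "ry": 0, "rz": 5, "grip": -1}, {"x": 0.0002, "y": -0.0042, "z": 0, "rx": 0, "ry": 0, "rz": 5, "grip": -1}, {"x": 0.0002, "y": -0.0042, "z": 0, "rx": 0, "ry": 0, "rz": 5, "grip": -1}, {"x": 0.0002, "y": -0.0042, "z": 0, "rx": 0, "ry": 0, "rz": 5, "grip": -1}, {"x": 0.0002, "y": -0.0042, "z": 0, "rx": 0, "ry": 0, "rz": 5, "grip": -1}, {"x": 0.0002, "y": -0.0042, "z": 0, "rx": 0, "ry": 0, "rz": 5, "grip": -1}, {"x": 0.0002, "y": -0.0042, "z": 0, "rx": 0, "ry": 0, "rz": 5, "grip": -1}, {"x": 0.0002, "y": -0.0042, "z": 0, "rx": 0, "ry": 0, "rz": 5, "grip": -1}]}}

```text
time_s: 11.88
position: [0.5284, -0.0926, 0.1675]
ee_rot: [179.7, 0.0, -70.0]
ft_force: [-6.7, -1.4, 4.0]
opening: 0.16
finger_force: 59.8
```

{"name": "drive_tool", "arguments": {"motion": [{"x": 0.0002, "y": -0.0042, "z": 0, "rx": 0, "ry": 0, "rz": 5, "grip": -1}, {"x": 0.0002, "y": -0.0042, "z": 0, "rx": 0, "ry": 0, "rz": 5, "grip": -1}, {"x": 0.0002, "y": -0.0042, "z": 0, "rx": 0, "ry": 0, "rz": 5, "grip": -1}, {"x": 0, "y": 0, "z": 0, "rx": 0, "ry": 0, "rz": 0, "grip": -1}, {"x": 0, "y": 0, "z": 0, "rx": 0, "ry": 0, "rz": 0, "grip": -1}, {"x": 0, "y": 0, "z": 0, "rx": 0, "ry": 0, "rz": 0, "grip": -1}, {"x": 0, "y": 0, "z": 0, "rx": 0, "ry": 0, "rz": 0, "grip": -1}, {"x": 0, "y": 0, "z": 0, "rx": 0, "ry": 0, "rz": 0, "grip": -1}]}}

```text
time_s: 12.55
position: [0.5417, -0.0899, 0.1672]
ee_rot: [179.9, 0.0, -84.7]
ft_force: [-4.2, -2.2, 0.2]
opening: 0.153
finger_force: 59.3
```

{"name": "drive_tool", "arguments": {"motion": [{"x": 0.002, "y": 0.004, "z": 0, "rx": 0, "ry": 0, "rz": 0, "grip": -1}, {"x": 0.002, "y": 0.004, "z": 0, "rx": 0, "ry": 0, "rz": 0, "grip": -1}, {"x": 0, "y": 0, "z": 0, "rx": 0, "ry": 0, "rz": 0, "grip": -1}, {"x": 0, "y": 0, "z": -0.01, "rx": 0, "ry": 0, "rz": 0, "grip": -1}, {"x": 0, "y": 0, "z": -0.015, "rx": 0, "ry": 0, "rz": 0, "grip": -1}, {"x": 0, "y": 0, "z": -0.02, "rx": 0, "ry": 0, "rz": 0, "grip": -1}, {"x": 0, "y": 0, "z": -0.03, "rx": 0, "ry": 0, "rz": 0, "grip": -1}, {"x": 0, "y": 0, "z": -0.03, "rx": 0, "ry": 0, "rz": 0, "grip": -1}]}}

```text
time_s: 13.22
position: [0.5343, -0.0943, 0.2732]
ee_rot: [180.0, 0.1, -84.8]
ft_force: [-0.2, 0.1, -0.0]
opening: 0.154
finger_force: 59.3
```

```bash
python3 - <<'E'
from h import *
go(.5321,.1591,.2758,123,10)
a=snap('scene','s5');b=snap('side','d5')
A=cv2.resize(a['pixels'][120:230,180:265],None,fx=4.7,fy=4.7,interpolation=cv2.INTER_CUBIC)
B=cv2.resize(b['pixels'][157:275,215:305],None,fx=4.4,fy=4.4,interpolation=cv2.INTER_CUBIC)
cv2.imwrite('pics/m5.png',np.hstack([A[:515],B[:515]])[:,:,::-1])
E
```

```text
t 13.22 pos [ 0.5343 -0.0943  0.2732] rot [ 1.7995e+02  6.0000e-02 -8.4790e+01] q6 152.3 open 0.154 f [-0.2  0.1 -0. ] 59.3
shift [-0.2526 -0.0208 -0.0024] /n [-0.0253 -0.0021 -0.0002] turn [ 1.0000e-01 -4.0000e-02  1.5221e+02] /n [ 1.000e-02 -0.000e+00  1.522e+01]
```

View pics/m5.png

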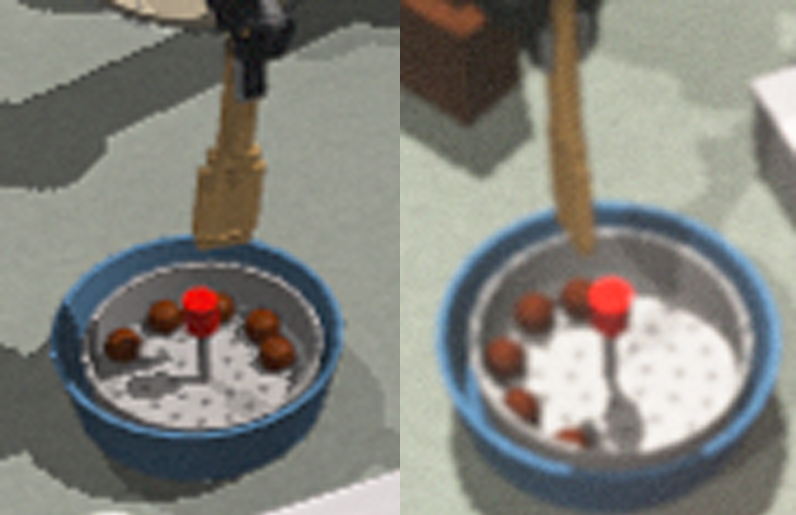

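Scene: nuts at crop (122,345),(163,316),(222,305),(262,323),(277,353); compute where they lie now versus before, and find the identity question.

```bash
python3 - <<'E'
from h import *
a=load('s5');b=load('d5')
S=lambda x,y:((x+.5)/4.7-.5+180,(y+.5)/4.7-.5+120)
D=lambda x,y:((x+.5-400)/4.4-.5+215,(y+.5)/4.4-.5+157)
k1=onz(a,*S(200,297),.092);k2=onz(b,*D(611,292),.092);c=(k1+k2)/2;print('knob',k1,k2)
def f(p):
    d=p-c;print(p[:2].round(4),'rel',d[:2].round(3),np.hypot(*d[:2]).round(3),np.degrees(np.arctan2(d[1],d[0])).round()%360)
for p in[(122,345),(163,316),(224,305),(262,323),(277,353)]: f(onz(a,*S(*p),.022))
for p in[(577,297),(533,312),(503,356),(521,404),(570,437)]: f(onz(b,*D(*p),.022))
print('old')
for p in [(.5117,-.1725),(.5437,-.1912),(.580,-.188),(.5008,-.1408),(.5225,-.1038)]: f(np.array([*p,.0]))
E
```

```text
knob [ 0.55215349 -0.13717097  0.092     ] [ 0.5555025  -0.13627007  0.092     ]
[ 0.5121 -0.1896] rel [-0.042 -0.053] 0.067 232.0
[ 0.4909 -0.1533] rel [-0.063 -0.017] 0.065 195.0
[ 0.4929 -0.1065] rel [-0.061  0.03 ] 0.068 154.0
[ 0.5204 -0.0845] rel [-0.033  0.052] 0.062 123.0
[ 0.5544 -0.0826] rel [0.001 0.054] 0.054 89.0
[ 0.5527 -0.082 ] rel [-0.001  0.055] 0.055 91.0
[ 0.5223 -0.0846] rel [-0.032  0.052] 0.061 121.0
[ 0.4939 -0.1117] rel [-0.06   0.025] 0.065 157.0
[ 0.4936 -0.1499] rel [-0.06  -0.013] 0.062 192.0
[ 0.5145 -0.1824] rel [-0.039 -0.046] 0.06 229.0
old
[ 0.5117 -0.1725] rel [-0.042 -0.036] 0.055 220.0
[ 0.5437 -0.1912] rel [-0.01  -0.054] 0.055 259.0
[ 0.58  -0.188] rel [ 0.026 -0.051] 0.058 297.0
[ 0.5008 -0.1408] rel [-0.053 -0.004] 0.053 184.0
[ 0.5225 -0.1038] rel [-0.031  0.033] 0.045 134.0
```

```bash
python3 - <<'E'
from h import *
a=load('s5');b=load('d5')
S=lambda x,y:((x+.5)/4.7-.5+180,(y+.5)/4.7-.5+120)
D=lambda x,y:((x+.5-400)/4.4-.5+215,(y+.5)/4.4-.5+157)
def both(p,q):
    o,d=ray(a,*S(*p));o2,d2=ray(b,*D(*q)); A=np.c_[d,-d2];t=np.linalg.lstsq(A,o2-o,rcond=None)[0]
    return (((o+d*t[0])+(o2+d2*t[1]))/2).round(4), (np.linalg.norm(o+d*t[0]-o2-d2*t[1])).round(4)
print(both((220,248),(585,250)))
inv=lambda c,f:[[f[0]+0,0]]
for c,n in((a,'s'),(b,'d')):
    P=proj(c,[[.5343,-.0943,z] for z in(.121,.2,.25)])
    print(n,[( (u-180)*4.7,(v-120)*4.7) if n=='s' else ((u-215)*4.4+400,(v-157)*4.4) for u,v in P])
E
```

```text
(array([ 0.5423, -0.1207,  0.1227]), np.float64(0.0059))
s [(np.float64(248.6175645532992), np.float64(236.46963251339503)), (np.float64(245.19929604062145), np.float64(149.25474254216635)), (np.float64(242.88280464223774), np.float64(90.1509765038861))]
d [(np.float64(553.8462694861512), np.float64(216.70973249602312)), (np.float64(553.7046060659877), np.float64(127.82001022384557)), (np.float64(553.607582830336), np.float64(66.9407199944784))]
```

```bash
python3 - <<'E'
from h import *
c0=np.array([.554,-.139])
for n in('s0','d0','s2','d2','s3','s4','s5','d5'):
    c=load(n);im=c['pixels'];h=cv2.cvtColor(im,cv2.COLOR_RGB2HSV)
    g=cv2.resize(h,None,fx=4,fy=4,interpolation=cv2.INTER_CUBIC)
    m=((g[...,0]<14)&(g[...,1]>110)&(g[...,2]<150)&(g[...,2]>25)).astype(np.uint8)
    k,l,s,ce=cv2.connectedComponentsWithStats(m);o=[]
    for i in range(1,k):
        u,v=ce[i]/4-.375
        p=onz(c,u,v,.022)[:2]-c0
        if s[i,4]>80 and np.hypot(*p)<.085:o.append((int(s[i,4]),int(np.degrees(np.arctan2(p[1],p[0]))%360),int(1000*np.hypot(*p))))
    print(n,sorted(o,key=lambda t:t[1]))
# basket rotation: rectified floor, s0 vs s5
def top(n,cx,cy):
    c=load(n);P=[];N=1440;rs=np.arange(.02,.076,.001)
    th=np.radians(np.arange(0,360,.5));X=cx+np.outer(rs,np.cos(th));Y=cy+np.outer(rs,np.sin(th))
    q=proj(c,np.stack([X,Y,np.full_like(X,.012)],-1)).astype(np.float32).reshape(len(rs),-1,2)
    g=cv2.cvtColor(c['pixels'],cv2.COLOR_RGB2GRAY).astype(np.float32)
    g=g-cv2.GaussianBlur(g,(0,0),3)
    return np.clip(cv2.remap(g,q[...,0],q[...,1],cv2.INTER_CUBIC),-25,25)
A=top('d0',.5555,-.139);B=top('d5',.5545,-.1365)
f=np.real(np.fft.ifft(np.fft.fft(B,axis=1)*np.conj(np.fft.fft(A,axis=1)),axis=1)).sum(0);f/=f.std()
i=np.argsort(-f)[:12];print([(x/2,f[x].round(2)) for x in i])
E
```

```text
s0 [(605, 132, 48), (498, 175, 48), (1805, 253, 46)]
d0 [(464, 66, 29), (666, 130, 48), (669, 180, 51), (637, 216, 53), (688, 259, 50), (665, 298, 56)]
s2 [(1411, 151, 57), (650, 225, 72)]
d2 [(138, 79, 50), (2620, 165, 57), (171, 223, 61)]
s3 [(1741, 145, 57), (312, 193, 75), (590, 224, 69)]
s4 [(2428, 152, 58), (578, 224, 67)]
s5 [(1317, 105, 57), (1306, 175, 57), (610, 229, 66)]
d5 [(1010, 85, 46), (753, 119, 63), (693, 155, 65), (441, 189, 60), (117, 232, 56)]
[(np.float64(0.0), np.float32(4.17)), (np.float64(0.5), np.float32(4.17)), (np.float64(359.5), np.float32(4.16)), (np.float64(1.0), np.float32(4.16)), (np.float64(1.5), np.float32(4.13)), (np.float64(359.0), np.float32(4.13)), (np.float64(2.0), np.float32(4.08)), (np.float64(358.5), np.float32(4.07)), (np.float64(2.5), np.float32(4.03)), (np.float64(358.0), np.float32(4.01)), (np.float64(3.0), np.float32(3.97)), (np.float64(357.5), np.float32(3.92))]
```

```bash
cat >> h.py <<'E'
def boxm(c,M,o,bxs,sc=4):
    m=np.zeros((384*sc,512*sc),np.uint8)
    for x,y,z0,z1 in bxs:
        P=np.array([[i*x/2,j*y/2,z] for i in(-1,1) for j in(-1,1) for z in(z0,z1)])@M.T+o
        cv2.fillConvexPoly(m,cv2.convexHull(np.round((proj(c,P)+.5)*sc).astype(np.int32)),1)
    return m
BX=[(.009,.040,0,.01),(.009,.048,.01,.068),(.011,.036,.068,.082),(.014,.024,.08,.122)]
def fit(names,pos,rot,x0):
    from scipy.optimize import minimize
    T=R.from_euler('xyz',rot,degrees=True); W=[]
    for n in names:
        c=load(n);g=cv2.resize(cv2.cvtColor(c['pixels'],cv2.COLOR_RGB2HSV),None,fx=4,fy=4,interpolation=cv2.INTER_LINEAR)
        w=((g[...,0]>11)&(g[...,0]<25)&(g[...,1]>90)&(g[...,2]>85)).astype(np.uint8)
        u,v=proj(c,pos-[0,0,.1])[0]*4; roi=np.zeros_like(w); cv2.circle(roi,(int(u),int(v)),300,1,-1)
        W.append((c,w*roi))
    def pose(p): # tilt about tool y (deg), slip along handle, shift tool x, tilt about tool x
        Q=T*R.from_euler('yx',[p[0],p[3]],degrees=True)
        M=Q.as_matrix(); P=np.c_[M[:,1],M[:,0],-M[:,2]] # paddle x,y,z in world
        g=pos+T.apply([p[2],0,.003]); return P,g-P[:,2]*(.149+p[1])
    def cost(p):
        P,o=pose(p); s=0
        for c,w in W:
            m=boxm(c,P,o,BX); s+=1-(m&w).sum()/max(1,(m|w).sum())
        return s
    best=min((minimize(cost,[a,0,0,0],method='Nelder-Mead',options=dict(initial_simplex=np.array([[a,0,0,0],[a+5,0,0,0],[a,.006,0,0],[a,0,.006,0],[a,0,0,4]]),maxiter=150)) for a in x0),key=lambda r:r.fun)
    P,o=pose(best.x); print('tilt_y,slip,shift,tilt_x',best.x.round(4),'cost',round(best.fun,3),'tip',o.round(4),'axis',P[:,2].round(3),'wide',P[:,1].round(3),[int(w.sum()/16) for _,w in W])
E
python3 - <<'E'
from h import *
fit(['s1','d1'],np.array([.5321,.1591,.2758]),[179.78,.12,123.2],[0])
fit(['s5','d5'],np.array([.5343,-.0943,.2732]),[179.95,.06,-84.8],[-10,0,10])
E
```

```text
tilt_y,slip,shift,tilt_x [-0.7492  0.004   0.0026  0.7457] cost 0.626 tip [0.5308 0.1585 0.1198] axis [-0.001  0.018  1.   ] wide [-0.548  0.837 -0.015] [274, 440]
tilt_y,slip,shift,tilt_x [ 8.8925e+00 -7.8000e-03 -8.0000e-04  1.3969e+00] cost 0.715 tip [ 0.5395 -0.1148  0.1307] axis [-0.037  0.151  0.988] wide [ 0.086 -0.984  0.154] [370, 377]
```

{"name": "drive_tool", "arguments": {"motion": [{"x": -0.0281, "y": -0.0023, "z": 0, "rx": 0, "ry": 0, "rz": 0, "grip": -1}, {"x": -0.0281, "y": -0.0023, "z": 0, "rx": 0, "ry": 0, "rz": 0, "grip": -1}, {"x": -0.0281, "y": -0.0023, "z": 0, "rx": 0, "ry": 0, "rz": 0, "grip": -1}, {"x": -0.0281, "y": -0.0023, "z": 0, "rx": 0, "ry": 0, "rz": 0, "grip": -1}, {"x": -0.0281, "y": -0.0023, "z": 0, "rx": 0, "ry": 0, "rz": 0, "grip": -1}, {"x": -0.0281, "y": -0.0023, "z": 0, "rx": 0, "ry": 0, "rz": 0, "grip": -1}, {"x": -0.0281, "y": -0.0023, "z": 0, "rx": 0, "ry": 0, "rz": 0, "grip": -1}, {"x": -0.0281, "y": -0.0023, "z": 0, "rx": 0, "ry": 0, "rz": 0, "grip": -1}]}}

```text
time_s: 13.98
position: [0.5228, 0.0805, 0.2717]
ee_rot: [-179.3, 2.3, -80.5]
ft_force: [-0.0, 0.6, -0.7]
opening: 0.157
finger_force: 59.4
```

{"name": "drive_tool", "arguments": {"motion": [{"x": -0.0281, "y": -0.0023, "z": 0, "rx": 0, "ry": 0, "rz": 0, "grip": -1}, {"x": 0, "y": 0, "z": 0, "rx": 0, "ry": 0, "rz": -6.7, "grip": -1}, {"x": 0, "y": 0, "z": 0, "rx": 0, "ry": 0, "rz": -6.7, "grip": -1}, {"x": 0, "y": 0, "z": 0, "rx": 0, "ry": 0, "rz": -6.7, "grip": -1}, {"x": 0, "y": 0, "z": 0, "rx": 0, "ry": 0, "rz": -6.7, "grip": -1}, {"x": 0, "y": 0, "z": 0, "rx": 0, "ry": 0, "rz": -6.7, "grip": -1}, {"x": 0, "y": 0, "z": 0, "rx": 0, "ry": 0, "rz": -6.7, "grip": -1}, {"x": 0, "y": 0, "z": 0, "rx": 0, "ry": 0, "rz": -6.7, "grip": -1}]}}

```text
time_s: 14.65
position: [0.5193, 0.0938, 0.2721]
ee_rot: [-177.3, 1.2, -32.2]
ft_force: [0.4, 0.1, 0.1]
opening: 0.154
finger_force: 59.4
```

{"name": "drive_tool", "arguments": {"motion": [{"x": 0, "y": 0, "z": 0, "rx": 0, "ry": 0, "rz": -6.7, "grip": -1}, {"x": 0, "y": 0, "z": 0, "rx": 0, "ry": 0, "rz": -6.7, "grip": -1}, {"x": 0, "y": 0, "z": 0, "rx": 0, "ry": 0, "rz": -6.7, "grip": -1}, {"x": 0, "y": 0, "z": 0, "rx": 0, "ry": 0, "rz": -6.7, "grip": -1}, {"x": 0, "y": 0, "z": 0, "rx": 0, "ry": 0, "rz": -6.7, "grip": -1}, {"x": 0, "y": 0, "z": 0, "rx": 0, "ry": 0, "rz": -6.7, "grip": -1}, {"x": 0, "y": 0, "z": 0, "rx": 0, "ry": 0, "rz": -6.7, "grip": -1}, {"x": 0, "y": 0, "z": 0, "rx": 0, "ry": 0, "rz": -6.7, "grip": -1}]}}

```text
time_s: 15.32
position: [0.5193, 0.0938, 0.2722]
ee_rot: [-177.4, -1.4, 21.3]
ft_force: [0.0, -0.6, -2.2]
opening: 0.155
finger_force: 59.4
```

{"name": "drive_tool", "arguments": {"motion": [{"x": 0, "y": 0, "z": 0, "rx": 0, "ry": 0, "rz": -6.7, "grip": -1}, {"x": 0, "y": 0, "z": 0, "rx": 0, "ry": 0, "rz": -6.7, "grip": -1}, {"x": 0, "y": 0, "z": 0, "rx": 0, "ry": 0, "rz": -6.7, "grip": -1}, {"x": 0, "y": 0, "z": 0, "rx": 0, "ry": 0, "rz": -6.7, "grip": -1}, {"x": 0, "y": 0, "z": 0, "rx": 0, "ry": 0, "rz": -6.7, "grip": -1}, {"x": 0, "y": 0, "z": 0, "rx": 0, "ry": 0, "rz": -6.7, "grip": -1}, {"x": 0, "y": 0, "z": 0, "rx": 0, "ry": 0, "rz": -6.7, "grip": -1}, {"x": 0, "y": 0, "z": 0, "rx": 0, "ry": 0, "rz": -6.7, "grip": -1}]}}

```text
time_s: 15.98
position: [0.5193, 0.0938, 0.2722]
ee_rot: [-179.6, -2.9, 75.0]
ft_force: [-0.3, -0.2, -0.5]
opening: 0.157
finger_force: 59.4
```

{"name": "drive_tool", "arguments": {"motion": [{"x": 0, "y": 0, "z": 0, "rx": 0, "ry": 0, "rz": -6.7, "grip": -1}, {"x": 0, "y": 0, "z": 0, "rx": 0, "ry": 0, "rz": -6.7, "grip": -1}, {"x": 0, "y": 0, "z": 0, "rx": 0, "ry": 0, "rz": -6.7, "grip": -1}, {"x": 0, "y": 0, "z": 0, "rx": 0, "ry": 0, "rz": -6.7, "grip": -1}, {"x": 0, "y": 0, "z": 0, "rx": 0, "ry": 0, "rz": -6.7, "grip": -1}, {"x": 0, "y": 0, "z": 0, "rx": 0, "ry": 0, "rz": -6.7, "grip": -1}, {"x": 0, "y": 0, "z": 0, "rx": 0, "ry": 0, "rz": -6.7, "grip": -1}, {"x": 0, "y": 0, "z": 0, "rx": 0, "ry": 0, "rz": -6.7, "grip": -1}]}}

```text
time_s: 16.65
position: [0.5193, 0.0938, 0.2722]
ee_rot: [177.9, -2.1, 128.6]
ft_force: [0.4, -0.0, -1.1]
opening: 0.153
finger_force: 59.4
```

{"name": "drive_tool", "arguments": {"motion": [{"x": 0, "y": 0, "z": 0, "rx": 0, "ry": -3, "rz": 0, "grip": -1}, {"x": 0, "y": 0, "z": 0, "rx": 0, "ry": -3, "rz": 0, "grip": -1}, {"x": 0, "y": 0, "z": 0, "rx": 0, "ry": -3, "rz": 0, "grip": -1}, {"x": 0, "y": 0, "z": 0, "rx": 0, "ry": 0, "rz": 0, "grip": -1}, {"x": 0, "y": 0, "z": 0, "rx": 0, "ry": 0, "rz": 0, "grip": -1}, {"x": 0, "y": 0, "z": 0, "rx": 0, "ry": 0, "rz": 0, "grip": -1}, {"x": 0, "y": 0, "z": 0, "rx": 0, "ry": 0, "rz": 0, "grip": -1}, {"x": 0, "y": 0, "z": 0, "rx": 0, "ry": 0, "rz": 0, "grip": -1}]}}

```text
time_s: 17.32
position: [0.5196, 0.0934, 0.2721]
ee_rot: [177.9, 6.9, 127.9]
ft_force: [0.2, -0.4, -0.5]
opening: 0.16
finger_force: 59.4
```

```bash
python3 - <<'E'
from h import *
go(.5321,.1591,.2758,123,1)
a=snap('scene','s6');b=snap('side','d6');s=arm.observe()
fit(['s6','d6'],s['position'],s['ee_rot'],[4,9])
E
```

```text
t 17.32 pos [0.5196 0.0934 0.2721] rot [177.89   6.9  127.93] q6 -38.2 open 0.16 f [ 0.2 -0.4 -0.5] 59.4
shift [ 0.0434  0.0505 -0.0071] /n [ 0.0434  0.0505 -0.0071] turn [2.41 6.8  5.05] /n [2.41 6.8  5.05]
tilt_y,slip,shift,tilt_x [ 6.8042e+00 -5.0000e-04  3.6000e-03  5.1090e-01] cost 0.694 tip [0.5211 0.0984 0.1202] axis [-0.023 -0.016  1.   ] wide [-0.617  0.787 -0.002] [291, 485]
```

```bash
cat >> h.py <<'E'
def go2(x,y,z,yaw,ry,n=1):
    s=arm.observe(); M=R.from_euler('xyz',s['ee_rot'],degrees=True)
    T=R.from_euler('xyz',[180,0,yaw],degrees=True)*R.from_euler('y',ry,degrees=True)
    d=np.array([x,y,z])-s['position']; r=(M.inv()*T).as_rotvec(degrees=True)
    print('t',round(s['time_s'],2),s['position'].round(4),s['ee_rot'].round(2),'turn first',r.round(2),'then shift',T.inv().apply(d).round(4),'/n',(T.inv().apply(d)/n).round(4),'down1mm',T.inv().apply([0,0,-.001]).round(6))
E
python3 - <<'E'
from h import *
go2(.5335,.1555,.274,123,-8,5)
E
```

```text
t 17.42 [0.5196 0.0934 0.2721] [177.89   6.92 127.94] turn first [ 2.75 -1.17  4.88] then shift [ 0.0438  0.0455 -0.0081] /n [ 0.0088  0.0091 -0.0016] down1mm [ 0.000139 -0.        0.00099 ]
```

{"name": "drive_tool", "arguments": {"motion": [{"x": 0, "y": 0, "z": 0, "rx": 2.75, "ry": -1.17, "rz": 4.88, "grip": -1}, {"x": 0.0088, "y": 0.0091, "z": -0.0016, "rx": 0, "ry": 0, "rz": 0, "grip": -1}, {"x": 0.0088, "y": 0.0091, "z": -0.0016, "rx": 0, "ry": 0, "rz": 0, "grip": -1}, {"x": 0.0088, "y": 0.0091, "z": -0.0016, "rx": 0, "ry": 0, "rz": 0, "grip": -1}, {"x": 0.0088, "y": 0.0091, "z": -0.0016, "rx": 0, "ry": 0, "rz": 0, "grip": -1}, {"x": 0.0088, "y": 0.0091, "z": -0.0016, "rx": 0, "ry": 0, "rz": 0, "grip": -1}, {"x": 0, "y": 0, "z": 0, "rx": 0, "ry": 0, "rz": 0, "grip": -1}, {"x": 0, "y": 0, "z": 0, "rx": 0, "ry": 0, "rz": 0, "grip": -1}]}}

```text
time_s: 18.08
position: [0.5333, 0.1568, 0.2738]
ee_rot: [-180.0, 8.0, 123.1]
ft_force: [0.7, -0.2, -1.1]
opening: 0.154
finger_force: 59.4
```

```bash
python3 - <<'E'
from h import *
go2(.5335,.1555,.214,123,-8,4)
a=snap('scene','s7');b=snap('side','d7');s=arm.observe()
fit(['s7','d7'],s['position'],s['ee_rot'],[5,9])
A=cv2.resize(a['pixels'][110:195,270:345],None,fx=5.2,fy=5.2,interpolation=cv2.INTER_CUBIC)
B=cv2.resize(b['pixels'][95:187,190:265],None,fx=5.2,fy=5.2,interpolation=cv2.INTER_CUBIC)
cv2.imwrite('pics/m7.png',np.hstack([A[:440],B[:440]])[:,:,::-1])
E
```

```text
t 18.08 [0.5333 0.1568 0.2738] [-180.      8.02  123.14] turn first [0.02 0.02 0.13] then shift [ 0.0071 -0.0005  0.0594] /n [ 0.0018 -0.0001  0.0148] down1mm [ 0.000139 -0.        0.00099 ]
tilt_y,slip,shift,tilt_x [ 1.17881e+01  5.10000e-03 -4.00000e-03 -1.31000e-02] cost 0.668 tip [0.5301 0.1607 0.1177] axis [ 0.036 -0.055  0.998] wide [-0.544  0.836  0.066] [279, 451]
```

View pics/m7.png

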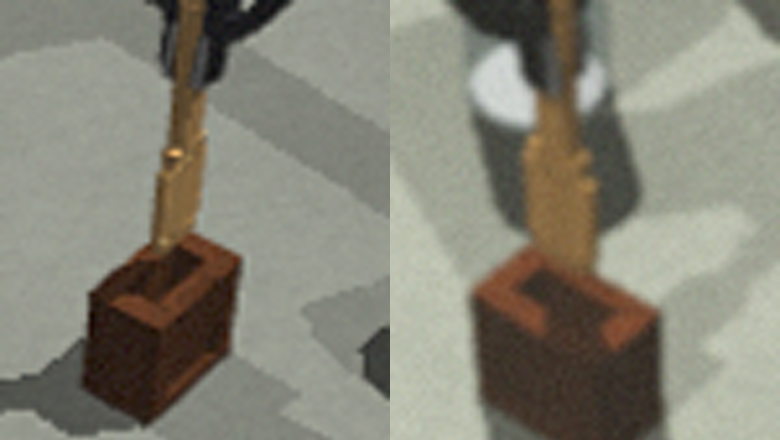

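Scene: blade bottom centre about (172,247) above the slot; side: about (567,264). Triangulating tip and handle.

```bash
python3 - <<'E'
from h import *
a=load('s7');b=load('d7')
S=lambda x,y:((x+.5)/5.2-.5+270,(y+.5)/5.2-.5+110)
D=lambda x,y:((x+.5-390)/5.2-.5+190,(y+.5)/5.2-.5+95)
def both(p,q):
    o,d=ray(a,*S(*p));o2,d2=ray(b,*D(*q)); A=np.c_[d,-d2];t=np.linalg.lstsq(A,o2-o,rcond=None)[0]
    return (((o+d*t[0])+(o2+d2*t[1]))/2).round(4), (np.linalg.norm(o+d*t[0]-o2-d2*t[1])).round(4)
print('tip',both((172,247),(567,264)))
# where cost is flat: tilt profile, with slip/shift optimised coarsely
for n in ('s7','d7'):
  c=a if n=='s7' else b
  for tip in ([.5301,.1607,.12],[.5335,.1565,.12]):
    for top in ([.5333,.1565,.20],):
      q=proj(c,[tip,top]);print(n,[((u-270+.5)*5.2,(v-110+.5)*5.2) if n=='s7' else ((u-190+.5)*5.2+390,(v-95+.5)*5.2) for u,v in q])
# slot edges in pictures at z=.09: slot centre and ends
e=np.array([-.545,.839]);
for s in(-.03,0,.03):
  p=[.5325+e[0]*s,.1572+e[1]*s,.09];u,v=proj(a,p)[0];u2,v2=proj(b,p)[0];print(s,((u-270+.5)*5.2,(v-110+.5)*5.2),((u2-190+.5)*5.2+390,(v2-95+.5)*5.2))
E
```

```text
tip (array([0.5346, 0.1577, 0.1171]), np.float64(0.0009))
s7 [(np.float64(174.8348455215964), np.float64(238.60530901491563)), (np.float64(181.95953883911565), np.float64(146.36160862149617))]
s7 [(np.float64(171.00165592433535), np.float64(242.87585832621326)), (np.float64(181.95953883911565), np.float64(146.36160862149617))]
d7 [(np.float64(558.6242616193899), np.float64(259.713428869609)), (np.float64(559.8463155175951), np.float64(155.37919112717285))]
d7 [(np.float64(566.3700242552868), np.float64(263.20116988925895)), (np.float64(559.8463155175951), np.float64(155.37919112717285))]
-0.03 (np.float64(142.1544897034799), np.float64(298.2796873450606)) (np.float64(605.9884991020893), np.float64(323.54602013060156))
0 (np.float64(167.45523945351803), np.float64(275.97125015810286)) (np.float64(566.5624951587577), np.float64(300.9519563697507))
0.03 (np.float64(192.16407151170856), np.float64(254.18472472391477)) (np.float64(527.8083115434833), np.float64(278.74289615503056))
```

{"name": "drive_tool", "arguments": {"motion": [{"x": 0.0012, "y": -0.0015, "z": 0.0084, "rx": 0, "ry": 0, "rz": 0, "grip": -1}, {"x": 0.0012, "y": 0, "z": 0.0084, "rx": 0, "ry": 0, "rz": 0, "grip": -1}, {"x": 0.0012, "y": 0, "z": 0.0084, "rx": 0, "ry": 0, "rz": 0, "grip": -1}, {"x": 0.0012, "y": 0, "z": 0.0084, "rx": 0, "ry": 0, "rz": 0, "grip": -1}, {"x": 0.0012, "y": 0, "z": 0.0084, "rx": 0, "ry": 0, "rz": 0, "grip": -1}, {"x": 0.0012, "y": 0, "z": 0.0084, "rx": 0, "ry": 0, "rz": 0, "grip": -1}, {"x": 0, "y": 0, "z": 0, "rx": 0, "ry": 0, "rz": 0, "grip": -1}, {"x": 0, "y": 0, "z": 0, "rx": 0, "ry": 0, "rz": 0, "grip": -1}]}}

```text
time_s: 18.85
position: [0.5318, 0.1552, 0.2226]
ee_rot: [-180.0, 8.0, 123.0]
ft_force: [0.1, -0.1, -0.3]
opening: 0.156
finger_force: 59.4
```

{"name": "drive_tool", "arguments": {"motion": [{"x": 0.0012, "y": 0, "z": 0.0084, "rx": 0, "ry": 0, "rz": 0, "grip": -1}, {"x": 0.0012, "y": 0, "z": 0.0084, "rx": 0, "ry": 0, "rz": 0, "grip": -1}, {"x": 0.0012, "y": 0, "z": 0.0084, "rx": 0, "ry": 0, "rz": 0, "grip": -1}, {"x": 0.0012, "y": 0, "z": 0.0084, "rx": 0, "ry": 0, "rz": 0, "grip": -1}, {"x": 0.0007, "y": 0, "z": 0.005, "rx": 0, "ry": 0, "rz": 0, "grip": -1}, {"x": 0.0007, "y": 0, "z": 0.005, "rx": 0, "ry": 0, "rz": 0, "grip": -1}, {"x": 0, "y": 0, "z": 0, "rx": 0, "ry": 0, "rz": 0, "grip": -1}, {"x": 0, "y": 0, "z": 0, "rx": 0, "ry": 0, "rz": 0, "grip": -1}]}}

```text
time_s: 19.52
position: [0.5319, 0.1553, 0.1789]
ee_rot: [-180.0, 8.0, 123.0]
ft_force: [0.5, 0.4, -0.2]
opening: 0.159
finger_force: 59.5
```

{"name": "drive_tool", "arguments": {"motion": [{"x": 0.0004, "y": 0, "z": 0.003, "rx": 0, "ry": 0, "rz": 0, "grip": -1}, {"x": 0.0004, "y": 0, "z": 0.003, "rx": 0, "ry": 0, "rz": 0, "grip": -1}, {"x": 0.0003, "y": 0, "z": 0.002, "rx": 0, "ry": 0, "rz": 0, "grip": -1}, {"x": 0.0003, "y": 0, "z": 0.002, "rx": 0, "ry": 0, "rz": 0, "grip": -1}, {"x": 0, "y": 0, "z": 0, "rx": 0, "ry": 0, "rz": 0, "grip": -1}, {"x": 0, "y": 0, "z": 0, "rx": 0, "ry": 0, "rz": 0, "grip": -1}, {"x": 0, "y": 0, "z": 0, "rx": 0, "ry": 0, "rz": 0, "grip": -1}, {"x": 0, "y": 0, "z": 0, "rx": 0, "ry": 0, "rz": 0, "grip": -1}]}}

```text
time_s: 20.18
position: [0.532, 0.1553, 0.1691]
ee_rot: [180.0, 8.0, 123.0]
ft_force: [0.7, -0.2, -0.0]
opening: 0.159
finger_force: 59.5
```

{"name": "drive_tool", "arguments": {"motion": [{"x": 0.0002, "y": 0, "z": 0.0015, "rx": 0, "ry": 0, "rz": 0, "grip": -1}, {"x": 0.0002, "y": 0, "z": 0.0015, "rx": 0, "ry": 0, "rz": 0, "grip": -1}, {"x": 0.0002, "y": 0, "z": 0.0015, "rx": 0, "ry": 0, "rz": 0, "grip": -1}, {"x": 0.0002, "y": 0, "z": 0.0015, "rx": 0, "ry": 0, "rz": 0, "grip": -1}, {"x": 0, "y": 0, "z": 0, "rx": 0, "ry": 0, "rz": 0, "grip": -1}, {"x": 0, "y": 0, "z": 0, "rx": 0, "ry": 0, "rz": 0, "grip": -1}, {"x": 0, "y": 0, "z": 0, "rx": 0, "ry": 0, "rz": 0, "grip": -1}, {"x": 0, "y": 0, "z": 0, "rx": 0, "ry": 0, "rz": 0, "grip": -1}]}}

```text
time_s: 20.85
position: [0.5323, 0.1553, 0.164]
ee_rot: [179.9, 8.1, 123.0]
ft_force: [-1.6, 0.2, 8.0]
opening: 0.156
finger_force: 60.8
```

{"name": "drive_tool", "arguments": {"motion": [{"x": 0, "y": 0, "z": -0.001, "rx": 0, "ry": 0, "rz": 0, "grip": -0.4}, {"x": 0, "y": 0, "z": 0, "rx": 0, "ry": 0, "rz": 0, "grip": -0.2}, {"x": 0, "y": 0, "z": 0, "rx": 0, "ry": 0, "rz": 0, "grip": 0}, {"x": 0, "y": 0, "z": 0, "rx": 0, "ry": 0, "rz": 0, "grip": 0.2}, {"x": 0, "y": 0, "z": 0, "rx": 0, "ry": 0, "rz": 0, "grip": 0.2}, {"x": 0, "y": 0, "z": 0, "rx": 0, "ry": 0, "rz": 0, "grip": 0.2}, {"x": 0, "y": 0, "z": 0, "rx": 0, "ry": 0, "rz": 0, "grip": 0.2}, {"x": 0, "y": 0, "z": 0, "rx": 0, "ry": 0, "rz": 0, "grip": 0.2}]}}

```text
time_s: 21.52
position: [0.5318, 0.1554, 0.1638]
ee_rot: [180.0, 8.0, 123.0]
ft_force: [0.4, -0.3, -0.1]
opening: 0.601
finger_force: 0.0
```

{"name": "drive_tool", "arguments": {"motion": [{"x": -0.0012, "y": 0, "z": -0.0084, "rx": 0, "ry": 0, "rz": 0, "grip": 0.2}, {"x": -0.0021, "y": 0, "z": -0.015, "rx": 0, "ry": 0, "rz": 0, "grip": 0.2}, {"x": -0.0021, "y": 0, "z": -0.015, "rx": 0, "ry": 0, "rz": 0, "grip": 0.2}, {"x": -0.0021, "y": 0, "z": -0.015, "rx": 0, "ry": 0, "rz": 0, "grip": 0.2}, {"x": -0.0021, "y": 0, "z": -0.015, "rx": 0, "ry": 0, "rz": 0, "grip": 0.2}, {"x": -0.0021, "y": 0, "z": -0.015, "rx": 0, "ry": 0, "rz": 0, "grip": 0.2}, {"x": -0.0021, "y": 0, "z": -0.015, "rx": 0, "ry": 0, "rz": 0, "grip": 0.2}, {"x": 0, "y": 0, "z": 0, "rx": 0, "ry": 0, "rz": 0, "grip": 0.2}]}}

```text
time_s: 22.18
position: [0.5326, 0.1555, 0.2668]
ee_rot: [179.7, 8.2, 123.0]
ft_force: [-0.2, -0.1, 0.1]
opening: 0.598
finger_force: 0.0
```

```bash
python3 - <<'E'
from h import *
a=snap('scene','s8');b=snap('side','d8')
# pixel difference around paddle vs start
for n,c,r in(('s0',a,(slice(125,195),slice(280,325))),('d0',b,(slice(110,190),slice(200,250)))):
    d=cv2.absdiff(load(n)['pixels'],c['pixels']).max(2)[r]; ys,xs=np.where(d>60); print(n,len(ys),(xs.mean()+r[1].start if len(xs) else 0),ys.mean()+r[0].start if len(ys) else 0)
    g=cv2.cvtColor(c['pixels'],cv2.COLOR_RGB2HSV)
    for img in(load(n)['pixels'],c['pixels']):
        g=cv2.cvtColor(img,cv2.COLOR_RGB2HSV);w=((g[...,0]>11)&(g[...,0]<25)&(g[...,1]>90)&(g[...,2]>85))[r]
        ys,xs=np.where(w);t=ys<ys.min()+5;print('wood n',len(ys),'top',ys.min()+r[0].start,xs[t].mean()+r[1].start,'bottom',ys.max()+r[0].start)
# knob now
P=[]
for c in(a,b):
    h=cv2.cvtColor(c['pixels'],cv2.COLOR_RGB2HSV); m=(((h[...,0]<5)|(h[...,0]>175))&(h[...,1]>190)&(h[...,2]>120)).astype(np.uint8)
    k,l,s,ce=cv2.connectedComponentsWithStats(m); o=[(s[i].tolist(),ce[i].round(1).tolist()) for i in range(1,k) if 15<s[i,4]<200];print(o)
go2(.554,-.1375,.25,78,0,10)
E
```

```text
s0 31 312.5483870967742 128.80645161290323
wood n 194 top 135 305.0952380952381 bottom 172
wood n 219 top 136 304.1111111111111 bottom 182
d0 59 213.61016949152543 113.2542372881356
wood n 358 top 121 220.83333333333334 bottom 162
wood n 359 top 122 220.8292682926829 bottom 160
[([219, 181, 8, 9, 40], [222.8, 184.3])]
[([257, 221, 10, 9, 57], [261.7, 224.4])]
t 22.28 [0.5317 0.1554 0.2634] [179.95   8.04 123.02] turn first [ 3.21  7.6  44.95] then shift [-0.2819  0.0827  0.0134] /n [-0.0282  0.0083  0.0013] down1mm [ 0.    -0.     0.001]
```

```bash
python3 - <<'E'
from h import *
a=load('s8');b=load('d8');a0=load('s0');b0=load('d0')
def both(p,q):
    o,d=ray(a,*p);o2,d2=ray(b,*q); A=np.c_[d,-d2];t=np.linalg.lstsq(A,o2-o,rcond=None)[0]
    return (((o+d*t[0])+(o2+d2*t[1]))/2).round(4), (np.linalg.norm(o+d*t[0]-o2-d2*t[1])).round(4)
print(both((221.3,183.8),(263,225.4)),both((222.8,184.3),(261.7,224.4)))
go2(.555,-.137,.22,123,0,9)
E
```

```text
(array([ 0.5544, -0.1415,  0.0897]), np.float64(0.0019)) (array([ 0.5534, -0.1356,  0.0859]), np.float64(0.0))
t 22.28 [0.5317 0.1554 0.2634] [179.95   8.04 123.02] turn first [0.05 8.04 0.02] then shift [-0.2579 -0.1397  0.0434] /n [-0.0287 -0.0155  0.0048] down1mm [ 0.    -0.     0.001]
```

{"name": "drive_tool", "arguments": {"motion": [{"x": 0, "y": 0, "z": 0, "rx": 0, "ry": 4, "rz": 0, "grip": 0.2}, {"x": 0, "y": 0, "z": 0, "rx": 0, "ry": 4, "rz": 0, "grip": 0.2}, {"x": -0.0256, "y": -0.014, "z": 0, "rx": 0, "ry": 0, "rz": 0, "grip": 0.2}, {"x": -0.0256, "y": -0.014, "z": 0, "rx": 0, "ry": 0, "rz": 0, "grip": 0.2}, {"x": -0.0256, "y": -0.014, "z": 0, "rx": 0, "ry": 0, "rz": 0, "grip": 0.2}, {"x": -0.0256, "y": -0.014, "z": 0, "rx": 0, "ry": 0, "rz": 0, "grip": 0.2}, {"x": -0.0256, "y": -0.014, "z": 0, "rx": 0, "ry": 0, "rz": 0, "grip": 0.2}, {"x": -0.0256, "y": -0.014, "z": 0, "rx": 0, "ry": 0, "rz": 0, "grip": 0.2}]}}

```text
time_s: 22.95
position: [0.5446, -0.0205, 0.2621]
ee_rot: [-179.9, -0.1, 123.0]
ft_force: [0.7, 0.6, 0.4]
opening: 0.6
finger_force: 0.0
```

{"name": "drive_tool", "arguments": {"motion": [{"x": -0.0256, "y": -0.014, "z": 0, "rx": 0, "ry": 0, "rz": 0, "grip": 0.4}, {"x": -0.0256, "y": -0.014, "z": 0, "rx": 0, "ry": 0, "rz": 0, "grip": 0.4}, {"x": -0.0256, "y": -0.014, "z": 0, "rx": 0, "ry": 0, "rz": 0, "grip": 0.4}, {"x": -0.0256, "y": -0.014, "z": 0, "rx": 0, "ry": 0, "rz": 0, "grip": 0.4}, {"x": 0, "y": 0, "z": 0.02, "rx": 0, "ry": 0, "rz": 0, "grip": 0.4}, {"x": 0, "y": 0, "z": 0.02, "rx": 0, "ry": 0, "rz": 0, "grip": 0.4}, {"x": 0, "y": 0, "z": 0, "rx": 0, "ry": 0, "rz": 0, "grip": 0.4}, {"x": 0, "y": 0, "z": 0, "rx": 0, "ry": 0, "rz": 0, "grip": 0.4}]}}

```text
time_s: 23.62
position: [0.5535, -0.1353, 0.2222]
ee_rot: [-179.9, -0.1, 123.0]
ft_force: [0.5, -0.8, -0.5]
opening: 0.703
finger_force: 0.0
```

```bash
python3 - <<'E'
from h import *
c=snap('wrist','w9')
h=cv2.cvtColor(c['pixels'],cv2.COLOR_RGB2HSV); m=(((h[...,0]<5)|(h[...,0]>175))&(h[...,1]>190)&(h[...,2]>120)).astype(np.uint8)
k,l,s,ce=cv2.connectedComponentsWithStats(m); print([(s[i].tolist(),ce[i].round(1).tolist()) for i in range(1,k) if s[i,4]>100])
hm=boxm(c,np.eye(3),np.array([.5535,-.1358,0]),[]); 
th=np.linspace(0,6.28,40);P=np.array([[.5535+.013*np.cos(t),-.1358+.013*np.sin(t),z] for t in th for z in(.064,.092)])
q=proj(c,P);print('expected bbox',q.min(0),q.max(0))
go2(.5535,-.1358,.083,123,0,8)
E
```

```text
[([244, 175, 24, 29, 503], [255.7, 190.1]), ([112, 348, 51, 36, 1179], [140.2, 369.0])]
expected bbox [241.61559145 170.05843632] [268.0795834 202.3818439]
t 23.67 [ 0.554  -0.1354  0.2235] [-1.7999e+02 -1.0000e-02  1.2304e+02] turn first [-0.01 -0.01  0.04] then shift [-1.000e-04 -6.000e-04  1.405e-01] /n [-0.     -0.0001  0.0176] down1mm [ 0.    -0.     0.001]
```

{"name": "drive_tool", "arguments": {"motion": [{"x": 0, "y": 0, "z": 0.025, "rx": 0, "ry": 0, "rz": 0, "grip": 0.3}, {"x": 0, "y": 0, "z": 0.025, "rx": 0, "ry": 0, "rz": 0, "grip": 0.3}, {"x": 0, "y": 0, "z": 0.025, "rx": 0, "ry": 0, "rz": 0, "grip": 0.3}, {"x": 0, "y": 0, "z": 0.02, "rx": 0, "ry": 0, "rz": 0, "grip": 0.3}, {"x": 0, "y": 0, "z": 0.02, "rx": 0, "ry": 0, "rz": 0, "grip": 0.3}, {"x": 0, "y": 0, "z": 0.015, "rx": 0, "ry": 0, "rz": 0, "grip": 0.3}, {"x": 0, "y": 0, "z": 0.01, "rx": 0, "ry": 0, "rz": 0, "grip": 0.3}, {"x": 0, "y": 0, "z": 0, "rx": 0, "ry": 0, "rz": 0, "grip": 0.3}]}}

```text
time_s: 24.33
position: [0.5538, -0.1352, 0.0824]
ee_rot: [-180.0, -0.1, 123.1]
ft_force: [-1.0, -0.8, -1.5]
opening: 0.651
finger_force: 0.0
```

{"name": "drive_tool", "arguments": {"motion": [{"x": 0, "y": 0, "z": 0, "rx": 0, "ry": 0, "rz": 0, "grip": 0}, {"x": 0, "y": 0, "z": 0, "rx": 0, "ry": 0, "rz": 0, "grip": -0.2}, {"x": 0, "y": 0, "z": 0, "rx": 0, "ry": 0, "rz": 0, "grip": -0.4}, {"x": 0, "y": 0, "z": 0, "rx": 0, "ry": 0, "rz": 0, "grip": -0.6}, {"x": 0, "y": 0, "z": 0, "rx": 0, "ry": 0, "rz": 0, "grip": -1}, {"x": 0, "y": 0, "z": 0, "rx": 0, "ry": 0, "rz": 0, "grip": -1}, {"x": 0, "y": 0, "z": 0, "rx": 0, "ry": 0, "rz": 0, "grip": -1}, {"x": 0, "y": 0, "z": 0, "rx": 0, "ry": 0, "rz": 0, "grip": -1}], "newtons": 70}}

```text
time_s: 25.0
position: [0.5544, -0.1359, 0.0849]
ee_rot: [179.9, 0.2, 123.0]
ft_force: [-2.0, 0.2, 5.7]
opening: 0.281
finger_force: 68.4
```

{"name": "drive_tool", "arguments": {"motion": [{"x": 0, "y": 0, "z": 0, "rx": 0, "ry": 0, "rz": 0, "grip": -1}, {"x": 0, "y": 0, "z": 0, "rx": 0, "ry": 0, "rz": 0, "grip": -1}, {"x": 0, "y": 0, "z": -0.004, "rx": 0, "ry": 0, "rz": 0, "grip": -1}, {"x": 0, "y": 0, "z": -0.006, "rx": 0, "ry": 0, "rz": 0, "grip": -1}, {"x": 0, "y": 0, "z": -0.008, "rx": 0, "ry": 0, "rz": 0, "grip": -1}, {"x": 0, "y": 0, "z": -0.01, "rx": 0, "ry": 0, "rz": 0, "grip": -1}, {"x": 0, "y": 0, "z": -0.01, "rx": 0, "ry": 0, "rz": 0, "grip": -1}, {"x": 0, "y": 0, "z": -0.01, "rx": 0, "ry": 0, "rz": 0, "grip": -1}], "newtons": 100}}

```text
time_s: 25.67
position: [0.554, -0.1356, 0.1326]
ee_rot: [180.0, 0.0, 123.0]
ft_force: [0.6, -0.4, -2.6]
opening: 0.28
finger_force: 98.3
```

{"name": "drive_tool", "arguments": {"motion": [{"x": 0, "y": 0, "z": -0.01, "rx": 0, "ry": 0, "rz": 0, "grip": -1}, {"x": 0, "y": 0, "z": -0.01, "rx": 0, "ry": 0, "rz": 0, "grip": -1}, {"x": 0, "y": 0, "z": -0.01, "rx": 0, "ry": 0, "rz": 0, "grip": -1}, {"x": 0, "y": 0, "z": -0.01, "rx": 0, "ry": 0, "rz": 0, "grip": -1}, {"x": 0, "y": 0, "z": -0.01, "rx": 0, "ry": 0, "rz": 0, "grip": -1}, {"x": 0, "y": 0, "z": -0.01, "rx": 0, "ry": 0, "rz": 0, "grip": -1}, {"x": 0, "y": 0, "z": -0.006, "rx": 0, "ry": 0, "rz": 0, "grip": -1}, {"x": 0, "y": 0, "z": -0.004, "rx": 0, "ry": 0, "rz": 0, "grip": -1}]}}

```text
time_s: 26.33
position: [0.5541, -0.1356, 0.2024]
ee_rot: [180.0, 0.1, 123.0]
ft_force: [0.3, -0.4, -4.8]
opening: 0.276
finger_force: 98.3
```

{"name": "drive_tool", "arguments": {"motion": [{"x": 0, "y": 0, "z": 0, "rx": 0, "ry": 0, "rz": 0, "grip": -1}, {"x": 0, "y": 0, "z": 0, "rx": 0, "ry": 0, "rz": 0, "grip": -1}, {"x": 0, "y": 0, "z": 0, "rx": 0, "ry": 0, "rz": 0, "grip": -1}, {"x": 0, "y": 0, "z": 0, "rx": 0, "ry": 0, "rz": 0, "grip": -1}, {"x": 0, "y": 0, "z": 0, "rx": 0, "ry": 0, "rz": 0, "grip": -1}, {"x": 0, "y": 0, "z": 0, "rx": 0, "ry": 0, "rz": 0, "grip": -1}, {"x": 0, "y": 0, "z": 0, "rx": 0, "ry": 0, "rz": 0, "grip": -1}, {"x": 0, "y": 0, "z": 0, "rx": 0, "ry": 0, "rz": 0, "grip": -1}]}}

```text
time_s: 27.0
position: [0.5539, -0.1356, 0.2012]
ee_rot: [180.0, 0.0, 123.0]
ft_force: [-0.4, 0.2, -4.3]
opening: 0.279
finger_force: 98.2
```

```bash
python3 - <<'E'
from h import *
a=snap('scene','s10');b=snap('side','d10');s=arm.observe()
print(s['ft_force'],s['wrist_torque'],s['position'],s['joint_vel'].round(2))
# nuts seen on the lifted floor (z~.142) ; basket rim ellipse edges at z~.17
for n in('s10','d10'):
    c=load(n);g=cv2.resize(cv2.cvtColor(c['pixels'],cv2.COLOR_RGB2HSV),None,fx=4,fy=4,interpolation=cv2.INTER_CUBIC)
    m=((g[...,0]<14)&(g[...,1]>110)&(g[...,2]<150)&(g[...,2]>25)).astype(np.uint8)
    k,l,st,ce=cv2.connectedComponentsWithStats(m);o=[]
    for i in range(1,k):
        p=onz(c,*(ce[i]/4-.375),.022+s['position'][2]-.085)[:2]-[.554,-.136]
        if st[i,4]>80 and np.hypot(*p)<.09:o.append((int(st[i,4]),int(np.degrees(np.arctan2(p[1],p[0]))%360),int(1000*np.hypot(*p))))
    print(n,o)
E
```

```text
[-0.2691286  -0.37581034 -3.60143255] [-0.02768895 -0.01489234  0.01237047] [ 0.55393291 -0.13555933  0.20128018] [ 0.06  0.   -0.06 -0.11 -0.08  0.04]
s10 [(1143, 184, 64), (1451, 105, 54), (689, 231, 66)]
d10 [(879, 61, 52), (926, 119, 61), (797, 156, 64), (394, 191, 60), (114, 229, 58)]
```

```bash
python3 -c "
from rig import arm
print(arm.job_done())"
```

```text
the job is handed in; nothing more can be done
None
```

I handed the job in at about 27 s: the chestnuts are stirred, the paddle is back in its stand and released, and the basket is held level and still with its bottom about 66 mm above the bowl rim. By my camera estimates each chestnut moved 38–66 mm, assuming they kept their order round the post. The paddle slipped about 9° in the grip during the stir, so most of them ended up behind the blade.

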